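# Fetch the tote from under the clip-lid boxes and send it out stacked

### The arm

A 6-joint arm with a two-finger parallel gripper is mounted at the origin on the work surface. World frame = base frame: x ahead of the robot, y to its left, z up, the work surface at z = 0. Lengths are in m, angles in degrees, forces in N, time in s.
With the tool pointing down it reaches from about 0.275 to 0.975 m from the base axis. Payload 8.4 kg.
Tool frame: the origin (TCP) lies midway between the tips of the shut fingers; the grasp point (between the pads) lies 19 mm behind it; z points along the fingers, y is the direction in which the jaws open and shut (so a half turn about z gives the same grasp; the last joint's range is limited). The gripper opens to 92 mm and grips with 3 to 60 N. Pads are 20 mm wide; open, the fingers measure 128 mm over their backs; the gripper's body (75 mm by 189 mm) begins 69 mm behind the grasp point.
Start: joints at [-65.512, 20.225, 93.587, -0, 66.188, -0.138], TCP at [0.26, -0.568, 0.18] pointing down, gripper open.
Joint ranges: [-150.9, 150.9], [-52.94, 120.26], [3.33, 152.33], [-74.26, 254.26], [0, 154.13], [-172.89, 172.89]. Speed limits (degrees/s): [127.2, 127.2, 159.86, 180, 180, 180].

### API

Orientations are given as a 3x3 rotation matrix whose columns are the frame's x, y, z axes.
In Python, from rig import * gives the robot as it stands.
- The arm moves only by the tool apply_moves, never from a script. Its argument "deltas" is a list of rows, each a list of 6 numbers: the shift along the tool's x, y, z scaled (see below), then the turn, a rotation vector about the tool's x, y, z scaled (see below). A call has 1 to 5 rows; each row is the pose to reach, as a shift and turn from the pose commanded when the call began, along the tool's axes at that moment; what a row does not reach only later rows make up. The controller multiplies each number of a shift by 0.25 m and each number of a turn by 120 degrees. A row lasts 1/8 s, in which the tool goes at most 62.5 mm and 10.7 degrees, less where a joint would pass 70% of its speed; a pose out of reach is approached as far as the arm can. A call with a number of a shift or a turn outside -1 to 1 is refused whole. A call with a gripper value outside its range is refused whole. "grip" is the opening, from -1 (shut) to 1 (fully open), set as the call begins (left out, the last holds). The fingers move at their own pace and stop on an object; "grip_force" is the grip in N (left out, the last holds). Time passes only in rows, so rows that repeat a pose let the fingers close. It gives the time, the measured TCP pose, the force and the opening at its end, in the units of the state.
- get_state(): the state, without advancing time (a new reading comes with each control period).
- get_image(name): name is "scene" or "top"; returns the picture (420x560x3 uint8, red, green, blue); there is no depth.
- camera_info(name): a dict with "camera_matrix" (3x3 intrinsics, pixels), "k1" (the pictures are not rectified: a ray, as slopes to the right and down, at radius r is drawn at 1 + k1 r^2 times it, then the intrinsics apply), "rvec" (rotation vector, rad) and "tvec" (3), from world to camera coordinates, as OpenCV has them. Camera axes: x right, y down, z forward; pixel columns grow to the right and rows downward; lengths in m; the calibration is good to about 2 mm. A picture is of the moment at which its call begins. camera_info takes no time and is no camera call.
- sign_off(): hands the job in, once; it reports no verdict.
The state is a dict: "clock": time; "joint_pos": joint angles; "joint_vel": joint speeds; "tau": joint torques, N m; "tool_pos": TCP position; "tool_rot": TCP orientation; "ft_force": force on the tool from outside, world axes, zero at the start; "torque": the same for the moment, N m; "width": finger opening in m.
Only numpy, scipy, OpenCV 4.12 (cv2) and the standard library are available. Lean on these libraries where they do the work, as an engineer would, in place of code of your own. Each camera call takes 0.05 s, during which the arm holds its last target.

### The job

Lift the red-handled and the blue-handled boxes off the tote and park them side by side on the empty aluminium side tray, then carry the tote over to the outgoing tote and stack it squarely on top, turned so that the orange end of one is over the dark grey end of the other and it stands on the rim instead of nesting inside. Then put both boxes back on the wooden stand where the tote stood, square to it and each centred in the half that has its own colour strip. Set everything down gently, keep it upright, and do not upset the spice jar or the shaker.

Things in the scene. Friction and masses are not known exactly. Their poses are not given: they have to be found in the camera images.
- tote_center (a point): Wanted tote: milky, open, 266 mm long (x) by 180 wide (y), rim 90 mm above underside, 0.6 kg. Point: centre line, 45 mm above underside. Rim orange at +x end, dark grey at -x end. A steel bail stands rigidly upright over the middle (its wires 104 mm out on the long sides); black grip bar along y, 96 mm long, 16 x 16 mm, bar centre 110 mm above this point. Starts on the stand, facing like the outgoing tote.
- red_box_center (a point): Clear clip-lid box with red handle, clips and lid edging: 95 mm (x) by 160 mm (y), 72 mm high, 0.35 kg. Point: box centre, 35 mm above its underside. Rigid upright handle: red bar along y, 97 mm long, 14 mm wide, 14 mm high, bar centre 70 mm above this point, 28 mm free under it. Starts across the wanted tote's rim, over one end of it.
- blue_box_center (a point): The same box with blue handle, clips and lid edging, over the other end of the wanted tote: same sizes, handle and point.
- stand: Low slatted wooden stand, fixed, 330 mm (x) by 178 mm (y), top 20 mm above the table. Origin: on the table under its centre. Red strip along its +x end, blue strip along its -x end. Box places: red box centre at x = +75 mm, y = 0, blue box at x = -75 mm, y = 0, long sides along y.
- side_tray: Empty aluminium sheet pan, fixed, 310 mm (x) by 200 mm (y), floor 3 mm thick, rim 14 mm high, walls 3 mm. Origin: on the table under its centre. The two boxes fit side by side at x = +75 and -75 mm, y = 0, long sides along y.
- outgoing: Tote of the same kind, full, fixed in a steel pan of 290 by 190 mm, bail folded down. Origin: on the table under its centre; rim top 94 mm above the table; +x orange end, -x dark grey end. Totes have off-centre feet: same way round they drop through the rim's gaps and nest; with x axes opposed and centres in line the upper one's underside stands at rim height.
- spice_jar_center (a point): Bystander: amber spice jar with red lid, 40 mm across, 85 mm high; centre, half-way up. Stands between two of the stand, tray and outgoing tote.
- shaker_center (a point): Bystander: glass shaker with steel top, 40 mm across, 86 mm high; centre, half-way up. Stands between two of the stand, tray and outgoing tote.

How it is judged (in metres and radians):
On the way, in this order (a step that is already met when the one before it is completed fails the run):
1. both boxes stand released on the side tray, while the tote is still on the stand (x of red_box_center in the frame of side_tray between -0.112 and 0.112 m and y of red_box_center in the frame of side_tray between -0.075 and 0.075 m and height (world z) of each of red_box_center, blue_box_center below 0.058 m and x of blue_box_center in the frame of side_tray between -0.112 and 0.112 m and y of blue_box_center in the frame of side_tray between -0.075 and 0.075 m and distance of tote_center from where it was at the start of the episode below 0.05 m and contact force between the fingers and red_box below 0.2 N and contact force between the fingers and blue_box below 0.2 N), for 0.2 s.
2. the tote stands released and level on the outgoing tote's rim, turned to stack (horizontal distance between tote_center and outgoing below 0.01 m and height (world z) of tote_center between 0.134 and 0.145 m and angle between tote_center's own z axis and vertical below 0.04 rad and angle between the x axis of tote_center and the x axis of outgoing, either way round below 0.1 rad and contact force between the fingers and tote below 0.2 N), for 0.2 s.
At the end, for the whole second after the job is handed in: Tote level on the outgoing tote's rim, not nested, centres within 10 mm, square within 0.1 rad, orange end over dark grey; red box flat on the stand within 15 mm (each way) of the middle of the red-strip half, blue box likewise on the blue half, square within 0.15 rad; all at rest (horizontal distance between tote_center and outgoing below 0.01 m and height (world z) of tote_center between 0.134 and 0.145 m and angle between tote_center's own z axis and vertical below 0.04 rad and angle between the x axis of tote_center and the x axis of outgoing, either way round below 0.1 rad and x of red_box_center in the frame of stand between 0.06 and 0.09 m and y of red_box_center in the frame of stand between -0.015 and 0.015 m and height (world z) of each of red_box_center, blue_box_center below 0.06 m and angle between each of red_box_center, blue_box_center's own z axis and vertical below 0.05 rad and angle between the x axis of each of red_box_center, blue_box_center and the x axis of stand, either way round below 0.15 rad and x of blue_box_center in the frame of stand between -0.09 and -0.06 m and y of blue_box_center in the frame of stand between -0.015 and 0.015 m and linear speed of each of tote, red_box, blue_box below 0.02 m/s); the robot touches nothing.
It fails at once if the tote or a box is tipped (angle between any of tote_center, red_box_center, blue_box_center's own z axis and vertical above 0.6 rad).
It fails at once if the tote or a box is dropped (falls faster than 0.5 m/s with the fingers off it) ((contact force between the fingers and tote below 0.1 N and linear speed of tote above 0.5 m/s) or (contact force between the fingers and red_box below 0.1 N and linear speed of red_box above 0.5 m/s) or (contact force between the fingers and blue_box below 0.1 N and linear speed of blue_box above 0.5 m/s)).
It fails at once if the tote or a box is slammed down (contact force between tote and outgoing above 100 N or contact force between any of red_box, blue_box and stand above 100 N or contact force between any of red_box, blue_box and side_tray above 100 N).
It fails at once if the spice jar or the shaker is upset (distance of any of spice_jar_center, shaker_center from where it was at the start of the episode above 0.04 m or angle between any of spice_jar_center, shaker_center's own z axis and vertical above 0.4 rad).
It also fails if it takes over 138 s, if anything falls off the work surface, if the arm or the gripper's body presses on something with over 40 N, if the wrist force passes 120 N, or if a joint passes its speed limit or range.

## Working session

There is one attempt and no reset: what is moved stays moved. The work goes in short steps, Python scripts to look and compute and a tool call to move; the robot and the scene stay as the last step left them, time stands still between calls to the robot, and variables do not carry over. Pictures are saved under pics/ and viewed, and the job is handed in when it is done.

Besides the shell and the picture viewer there is one more tool, called as name(argument=value, ...), one argument or row to a line, values as JSON. apply_moves: Moves the arm, as the interface text tells. Shifts and turns lie within -1 to 1; 1 stands for 0.25 m of shift or 120 degrees of turn. Its arguments: {"type":"object","properties":{"deltas":{"type":"array","items":{"type":"array","items":{"type":"number"}}},"grip":{"type":"number"},"grip_force":{"type":"number"}},"required":["deltas"]}

```bash
ls; mkdir -p pics
python3 - <<'E'
from rig import *
import cv2
print(get_state())
for n in("scene","top"):
    print(n,camera_info(n)); cv2.imwrite(f"pics/{n}0.png",cv2.cvtColor(get_image(n),cv2.COLOR_RGB2BGR))
E
```

```text
pics
{'clock': 0.0, 'joint_pos': array([-6.55103712e+01,  2.02618382e+01,  9.36290872e+01,  7.35122332e-04,
        6.61864009e+01, -1.37550980e-01]), 'joint_vel': array([ 0.02823016,  0.08694389, -0.04478897, -0.02122026,  0.024589  ,
       -0.0284412 ]), 'tau': array([-2.85543807e-03, -5.93840146e+01, -3.34216654e+01,  6.94960216e-02,
        2.32601183e-02, -1.27547860e-04]), 'tool_pos': array([ 0.26022705, -0.56766044,  0.1796707 ]), 'tool_rot': array([[ 9.09040699e-01,  4.16706979e-01, -5.48764896e-04],
       [ 4.16707340e-01, -9.09039863e-01,  1.23304897e-03],
       [ 1.49709472e-05, -1.34956606e-03, -9.99999089e-01]]), 'ft_force': array([-0.07312119, -0.01133195,  0.02776404]), 'torque': array([ 0.07772556, -0.01478956,  0.01440358]), 'width': 0.0918415371125639}
scene {'camera_matrix': array([[432.93570006,   0.        , 282.25265467],
       [  0.        , 432.93570006, 215.3966873 ],
       [  0.        ,   0.        ,   1.        ]]), 'k1': -0.06963134321589651, 'rvec': array([ 2.32735318,  0.65098496, -0.2412442 ]), 'tvec': array([-0.42454875, -0.11402958,  1.24853382])}
top {'camera_matrix': array([[410.86712457,   0.        , 283.78445082],
       [  0.        , 410.86712457, 206.04867493],
       [  0.        ,   0.        ,   1.        ]]), 'k1': -0.12035302270151062, 'rvec': array([ 2.143338  , -2.16074186,  0.07650613]), 'tvec': array([0.01960318, 0.51665399, 0.96168374])}
```

View pics/scene0.png

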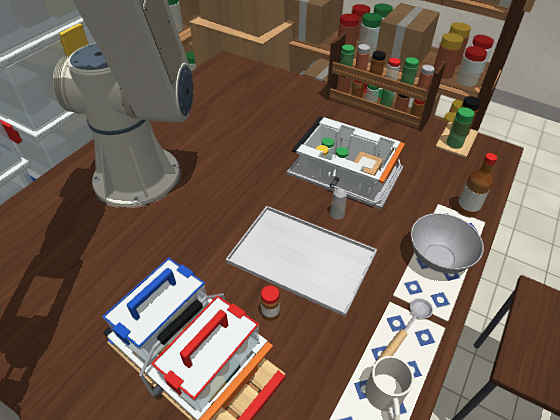

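View pics/top0.png

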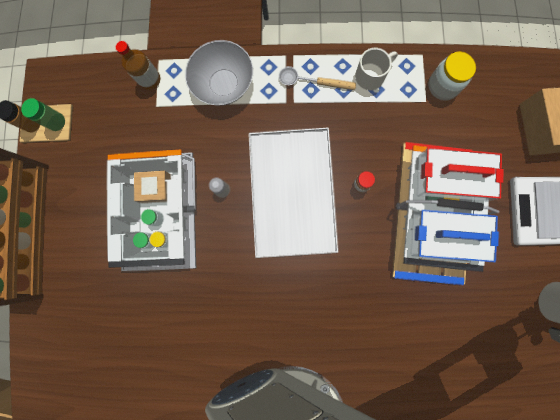

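```bash
cat > h.py <<'E'
from rig import *
import cv2, numpy as np
def save(n,fn,box=None,s=4):
    im=get_image(n); cv2.imwrite(f"pics/{fn}_raw.png",cv2.cvtColor(im,cv2.COLOR_RGB2BGR))
    crop(fn,fn+"_c",box,s); return im
def crop(fn,out,box,s=4):
    im=cv2.imread(f"pics/{fn}_raw.png")
    if box: x0,y0,x1,y1=box; im=im[y0:y1,x0:x1]; im=cv2.resize(im,None,fx=s,fy=s,interpolation=cv2.INTER_CUBIC)
    cv2.imwrite(f"pics/{out}.png",im)
def ray(n,uv):
    c=camera_info(n);K=c["camera_matrix"]
    d=cv2.undistortPoints(np.array(uv,float).reshape(-1,1,2),K,np.array([c["k1"],0,0,0,0.]))[:,0]
    R=cv2.Rodrigues(c["rvec"])[0]; o=-R.T@c["tvec"]
    return o,np.c_[d,np.ones(len(d))]@R
def onplane(n,uv,z):
    o,d=ray(n,uv); return o+d*((z-o[2])/d[:,2])[:,None]
def proj(n,P):
    c=camera_info(n)
    return cv2.projectPoints(np.array(P,float).reshape(-1,3),c["rvec"],c["tvec"],c["camera_matrix"],np.array([c["k1"],0,0,0,0.]))[0][:,0]
E
cp pics/scene0.png pics/s0_raw.png; cp pics/top0.png pics/t0_raw.png
python3 - <<'E'
from h import *
crop("t0","t0a",(385,130,515,295),3.6)
crop("t0","t0b",(95,120,350,280),3)
for n in("scene","top"):
    o,_=ray(n,[[280,210]]);print(n,o)
# colour masks
im=cv2.imread("pics/t0_raw.png");hsv=cv2.cvtColor(im,cv2.COLOR_BGR2HSV)
for nm,m in (("red",((hsv[...,0]<5)|(hsv[...,0]>175))&(hsv[...,1]>180)&(hsv[...,2]>80)),("blue",(abs(hsv[...,0].astype(int)-112)<10)&(hsv[...,1]>150)&(hsv[...,2]>60)),("orange",(abs(hsv[...,0].astype(int)-12)<5)&(hsv[...,1]>190)&(hsv[...,2]>170))):
    k,l,st,c=cv2.connectedComponentsWithStats(m.astype(np.uint8))
    for i in range(1,k):
        if st[i,4]>25: 
            print(nm,st[i],c[i].round(1)); 
            r=cv2.minAreaRect(np.argwhere(l==i)[:,::-1].astype(np.float32)); print(cv2.boxPoints(r).round(1).tolist())
E
```

```text
scene [ 0.8352723  -0.57686793  0.84948494]
top [ 0.4137971  -0.01692307  1.01026571]
red [116  41  13  13 126] [121.9  47.2]
[[113.5, 46.5], [121.0, 39.0], [130.0, 48.0], [122.5, 55.5]]
red [406 142  98  56 394] [465.8 158.5]
[[400.6000061035156, 185.60000610351562], [406.1000061035156, 141.10000610351562], [505.79998779296875, 153.60000610351562], [500.20001220703125, 198.0]]
red [425 157   7  35 116] [427.7 170.9]
[[425.0, 157.0], [431.0, 157.0], [431.0, 191.0], [425.0, 191.0]]
red [448 165  47   9 269] [471.9 168.9]
[[447.6000061035156, 170.1999969482422], [448.1000061035156, 164.0], [494.29998779296875, 167.6999969482422], [493.8999938964844, 173.89999389648438]]
red [359 172  16  16 199] [366.4 179. ]
[[359.0, 172.0], [374.0, 172.0], [374.0, 187.0], [359.0, 187.0]]
blue [480 215  18  47 148] [493.6 237.1]
[[480.0, 215.0], [495.20001220703125, 212.0], [504.3999938964844, 259.0], [489.20001220703125, 261.8999938964844]]
blue [418 220   8  36 123] [421.5 234.7]
[[418.0, 220.0], [425.0, 220.0], [425.0, 255.0], [418.0, 255.0]]
blue [442 231  48   9 290] [466.  234.9]
[[441.8999938964844, 236.0], [442.3999938964844, 229.89999389648438], [489.3999938964844, 233.8000030517578], [488.8999938964844, 239.89999389648438]]
blue [395 272  69  13 465] [429.1 277.6]
[[394.3999938964844, 277.6000061035156], [395.1000061035156, 270.70001220703125], [463.5, 277.6000061035156], [462.8999938964844, 284.5]]
orange [413 145  14   6  64] [418.7 147.7]
[[413.0, 150.0], [413.0, 145.0], [426.0, 145.0], [426.0, 150.0]]
orange [108 149  73  10 383] [144.4 154.2]
[[107.69999694824219, 154.1999969482422], [179.8000030517578, 148.1999969482422], [180.3000030517578, 154.0], [108.19999694824219, 160.0]]
```

View pics/t0a.png

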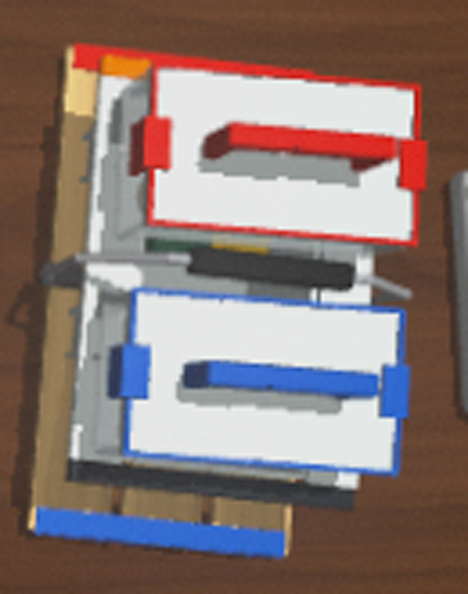

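View pics/t0b.png

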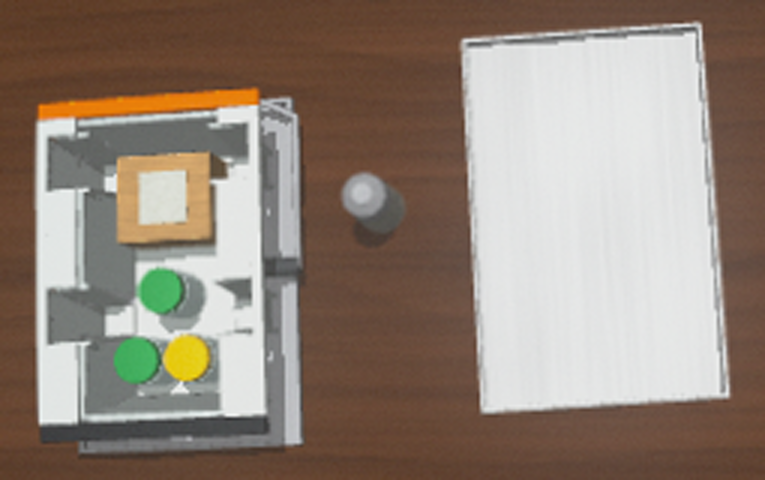

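```bash
cat > m0.py <<'E'
from h import *
def rep(nm,P,L):
    # P order: +x+y, +x-y, -x-y, -x+y
    c=P.mean(0); ax=(P[0]+P[1]-P[2]-P[3]); ay=(P[0]+P[3]-P[1]-P[2])
    print(nm,c.round(4),"yaw",np.degrees(np.arctan2(ax[1],ax[0])).round(2),np.degrees(np.arctan2(-ay[0],ay[1])).round(2),"L",(np.linalg.norm(ax)/2).round(4),"W",(np.linalg.norm(ay)/2).round(4))
def pc(l,off,s): return (np.array(l,float)+.5)/s-.5+np.array(off)
b=(95,120)
rep("out",onplane("top",pc([(38,106),(259,88),(267,431),(41,442)],b,3),.094),0)
rep("tray",onplane("top",pc([(461,39),(700,23),(729,397),(483,412)],b,3),.014),0)
a=(385,130)
# boxes: lid outer corners z=.182
rep("redlid",onplane("top",pc([(153,68),(420,83),(416,244),(150,222)],a,3.6),.182),0)
rep("bluelid",onplane("top",pc([(133,289),(406,309),(399,474),(125,454)],a,3.6),.182),0)
def bar(uv,z):
    P=onplane("top",uv,z);e=[(P[i]+P[(i+1)%4])/2 for i in range(4)]
    c=P.mean(0);d=[P[1]-P[0],P[2]-P[1]];d=max(d,key=np.linalg.norm)
    print("bar",c.round(4),np.degrees(np.arctan2(d[1],d[0])).round(2),np.linalg.norm(d).round(4))
bar([[447.6,170.2],[448.1,164],[494.3,167.7],[493.9,173.9]],.222)
bar([[441.9,236],[442.4,229.9],[489.4,233.8],[488.9,239.9]],.222)
bar(pc([(190,272),(192,250),(354,264),(352,290)],a,3.6),.183)
P=onplane("top",pc([(80,46),(36,507),(34,531),(287,556),(290,530)],a,3.6),.02);print("stand",P.round(4))
# tote rim
print("tote",onplane("top",pc([(103,56),(73,478),(356,507)],a,3.6),.11).round(4))
E
python3 m0.py
python3 - <<'E'
from h import *
crop("s0","s0a",(90,245,300,420),3.5)
crop("s0","s0b",(215,100,420,325),2.6)
E
```

```text
out [0.509  0.3348 0.094 ] yaw 2.62 3.09 L 0.263 W 0.1793
tray [ 0.5547 -0.0052  0.014 ] yaw 3.37 3.07 L 0.3095 W 0.199
redlid [ 0.5671 -0.3635  0.182 ] yaw -4.88 -4.06 L 0.0923 W 0.1589
bluelid [ 0.4368 -0.3455  0.182 ] yaw -5.13 -4.93 L 0.0935 W 0.1601
bar [ 0.5664 -0.3613  0.222 ] -94.56 0.095
bar [ 0.4367 -0.3433  0.222 ] -95.44 0.0947
bar [ 0.5004 -0.3509  0.183 ] -95.33 0.0954
stand [[ 0.6729 -0.2901  0.02  ]
 [ 0.36   -0.2487  0.02  ]
 [ 0.3441 -0.247   0.02  ]
 [ 0.3241 -0.4189  0.02  ]
 [ 0.3413 -0.4215  0.02  ]]
tote [[ 0.6429 -0.2795  0.11  ]
 [ 0.382  -0.2507  0.11  ]
 [ 0.3609 -0.4273  0.11  ]]
```

View pics/s0a.png

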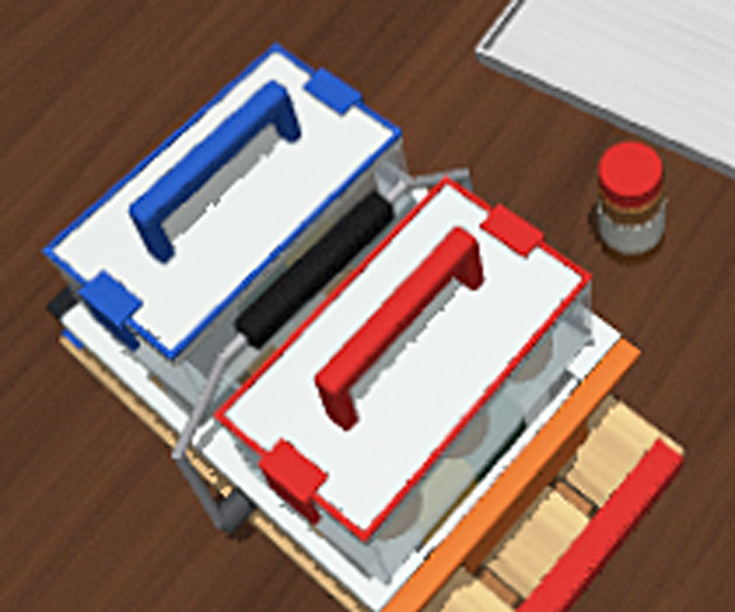

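View pics/s0b.png

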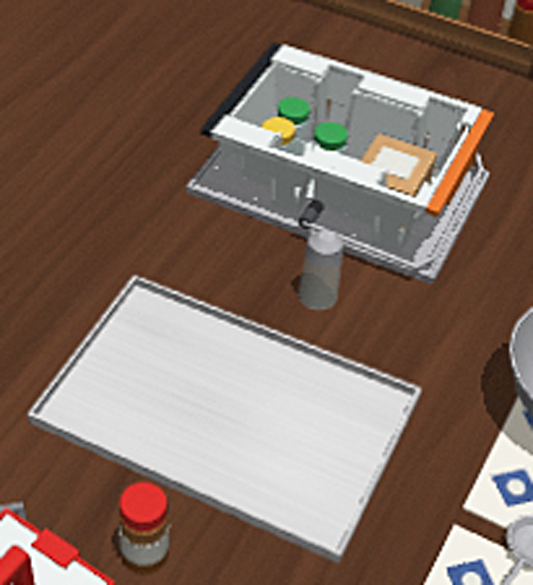

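```bash
cat >> h.py <<'E'
def plan(x,y,z,yaw):
    s=get_state(); R=s["tool_rot"]; p=s["tool_pos"]
    yd=np.array([np.cos(np.radians(yaw)),np.sin(np.radians(yaw)),0]); zd=np.array([0,0,-1.]); xd=np.cross(yd,zd)
    T=np.c_[xd,yd,zd]; rv=np.degrees(cv2.Rodrigues(R.T@T)[0][:,0])
    d=R.T@(np.array([x,y,z])-p)
    print("t",round(s["clock"],2),"p",p.round(4),"yaw",np.degrees(np.arctan2(R[1,1],R[0,1])).round(2),"f",s["ft_force"].round(1),"w",round(s["width"],4),"q1,6",s["joint_pos"][[0,5]].round(1))
    n=max(np.linalg.norm(d)/.0625,np.linalg.norm(rv)/10.7)
    print("rows>=",n.round(1),"delta",np.r_[d/.25,rv/120].round(4).tolist(),"dist",np.linalg.norm(d).round(3))
E
python3 - <<'E'
from h import *
plan(.567,-.3625,.26,-5)
E
```

```text
t 0.1 p [ 0.2602 -0.5677  0.1798] yaw -65.37 f [-0.2 -0.3  0.3] w 0.0919 q1,6 [-65.5  -0.1]
rows>= 6.0 delta [1.4575, -0.2352, -0.3207, -0.0005, -0.0003, -0.5031] dist 0.378
```

apply_moves(
  deltas=[
    [0,0,-0.16,0,0,0],
    [0.1,0,-0.32,0,0,-0.08],
    [0.3,-0.05,-0.32,0,0,-0.16],
    [0.5,-0.08,-0.32,0,0,-0.24],
    [0.7,-0.11,-0.32,0,0,-0.32],
  ],
  grip=0.6,
)

```text
clock: 0.72
tool_pos: [0.409, -0.4691, 0.2602]
tool_rot: [[0.449, 0.894, -0.0], [0.894, -0.449, 0.0], [0.0, -0.0, -1.0]]
ft_force: [-0.4, -0.4, -0.6]
width: 0.0736
```

```bash
python3 -c "
from h import *
plan(.567,-.3625,.26,-5)"
```

```text
t 0.72 p [ 0.409  -0.4691  0.2602] yaw -26.68 f [-0.4 -0.4 -0.6] w 0.0736 q1,6 [-49.1 -22.4]
rows>= 3.0 delta [0.6648, 0.3731, 0.0008, -0.0001, -0.0001, -0.1807] dist 0.191
```

apply_moves(
  deltas=[
    [0.17,0.09,0,0,0,-0.05],
    [0.34,0.19,0,0,0,-0.1],
    [0.5,0.28,0,0,0,-0.15],
    [0.665,0.373,0,0,0,-0.18],
    [0.665,0.373,0,0,0,-0.18],
  ],
)

```text
clock: 1.35
tool_pos: [0.5686, -0.3621, 0.2595]
tool_rot: [[0.09, 0.996, -0.0], [0.996, -0.09, 0.001], [0.001, -0.0, -1.0]]
ft_force: [0.3, 0.6, -0.5]
width: 0.0735
```

```bash
python3 -c "
from h import *
plan(.567,-.3625,.196,-5)
save('top','t1',(385,130,515,295),3.6);save('scene','s1',(90,200,300,420),2.7)"
```

```text
t 1.35 p [ 0.5686 -0.3621  0.2595] yaw -5.15 f [ 0.3  0.6 -0.5] w 0.0735 q1,6 [-32.6 -27.5]
rows>= 1.0 delta [-0.0023, -0.0063, 0.2542, -0.0002, -0.0005, -0.0013] dist 0.064
```

View pics/s1_c.png

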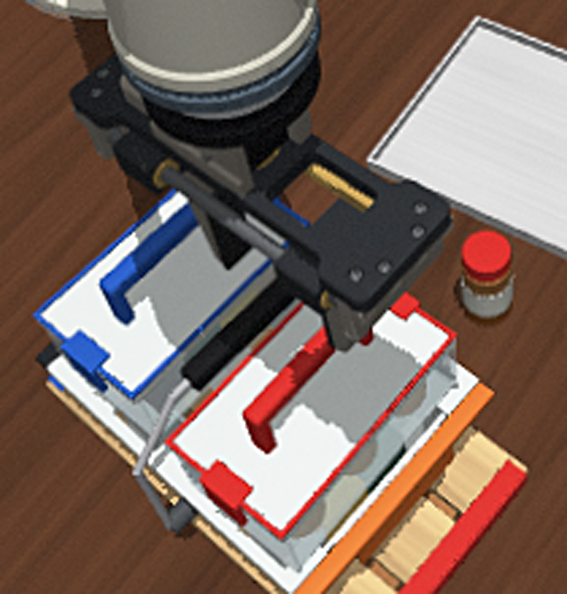

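View pics/t1_c.png

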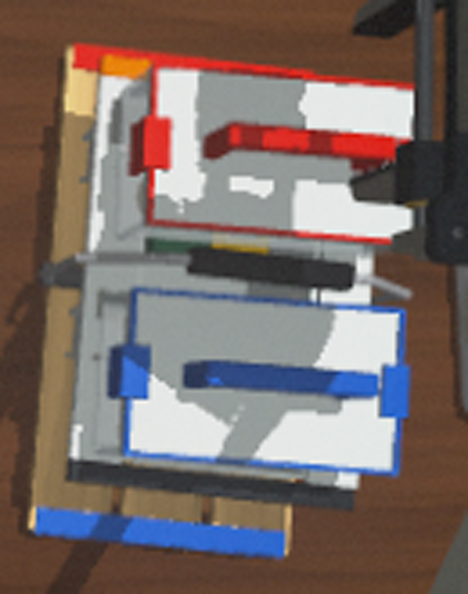

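```bash
python3 -c "
from h import *
P=[[.568+.037,-.365,.26],[.568-.037,-.362,.26],[.567,-.3625,.222],[.571,-.314,.222],[.563,-.41,.222]]
print((proj('scene',P)-[90,200])*2.7);print((proj('top',P)-[385,130])*3.6)"
```

```text
[[350.31284795 359.5186477 ]
 [249.25244451 293.23651104]
 [307.13305638 355.34564454]
 [361.43262778 296.53533432]
 [250.06805102 416.8916881 ]]
[[341.36652041  54.31522149]
 [345.35633159 193.05652589]
 [312.27456182 139.00715828]
 [226.22942985 132.02904855]
 [395.075315   146.06663406]]
```

apply_moves(
  deltas=[
    [-0.001,-0.002,0.06,0,0,0],
    [-0.002,-0.005,0.13,0,0,0],
    [-0.002,-0.006,0.19,0,0,0],
    [-0.002,-0.006,0.254,0,0,0],
    [-0.002,-0.006,0.254,0,0,0],
  ],
)

```text
clock: 2.08
tool_pos: [0.564, -0.3643, 0.1949]
tool_rot: [[0.094, 0.996, -0.002], [0.996, -0.094, 0.002], [0.001, -0.003, -1.0]]
ft_force: [0.2, 0.5, 0.6]
width: 0.0734
```

apply_moves(
  deltas=[
    [0,0,0,0,0,0],
    [0,0,0,0,0,0],
    [0,0,0,0,0,0],
    [0,0,0,0,0,0],
    [0,0,0,0,0,0],
  ],
  grip=-1,
  grip_force=35,
)

```text
clock: 2.7
tool_pos: [0.5651, -0.3647, 0.197]
tool_rot: [[0.094, 0.996, 0.0], [0.996, -0.094, -0.0], [-0.0, 0.0, -1.0]]
ft_force: [-0.4, -0.2, -0.6]
width: 0.0256
```

apply_moves(
  deltas=[
    [0,0,0,0,0,0],
    [0,0,0,0,0,0],
    [0,0,0,0,0,0],
  ],
)

```text
clock: 3.08
tool_pos: [0.565, -0.3648, 0.1969]
tool_rot: [[0.094, 0.996, -0.0], [0.996, -0.094, -0.0], [-0.0, -0.0, -1.0]]
ft_force: [0.5, 0.7, -0.0]
width: -0.0001
```

apply_moves(
  deltas=[
    [0,0,-0.02,0,0,0],
    [0,0,-0.08,0,0,0],
    [0,0,-0.16,0,0,0],
    [0,0,-0.22,0,0,0],
    [0,0,-0.24,0,0,0],
  ],
)

```text
clock: 3.7
tool_pos: [0.5657, -0.3651, 0.259]
tool_rot: [[0.094, 0.996, 0.002], [0.996, -0.094, -0.001], [-0.001, 0.002, -1.0]]
ft_force: [-0.2, 0.3, 0.4]
width: 0.0002
```

```bash
python3 -c "
from h import *
a=np.radians(3.2)
print(.5547+.075*np.cos(a),-.0052+.075*np.sin(a))
plan(.6296,-.001,.256,3.2)"
```

```text
0.6295830573136485 -0.001013387125512715
t 3.7 p [ 0.5657 -0.3651  0.259 ] yaw -5.37 f [-0.2  0.3  0.4] w 0.0002 q1,6 [-33.  -27.6]
rows>= 5.9 delta [1.4741, 0.1182, 0.0104, 0.001, 0.0006, -0.0715] dist 0.37
```

```bash
python3 -c "
from h import *
save('top','t2',(385,130,515,295),3.6);save('scene','s2',(90,200,300,420),2.7)"
```

```text
(no output)
```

View pics/s2_c.png

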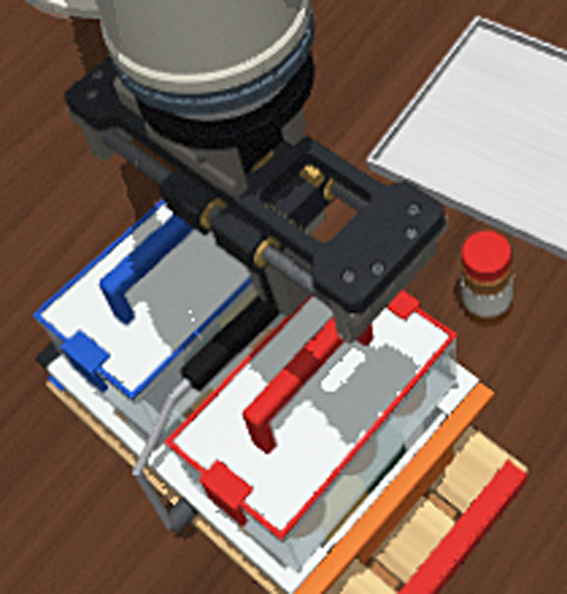

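View pics/t2_c.png

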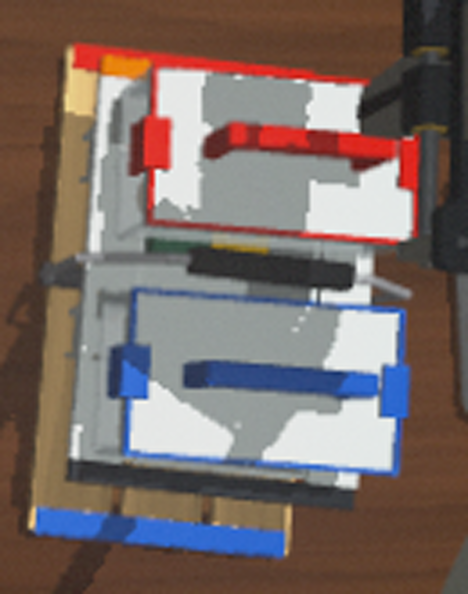

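```bash
python3 -c "
from h import *
crop('s2','s2d',(100,220,280,360),4.4);crop('t2','t2d',(450,110,560,220),5.4)
P=[[.5657,-.3651,.259],[.566,-.365,.222]]
print((proj('scene',P)-[100,220])*4.4,(proj('top',P)-[450,110])*5.4)
"
```

```text
[[434.98059779 444.64136667]
 [450.03167026 495.1395114 ]] [[167.92120448 299.8546458 ]
 [124.14394505 319.18978104]]
```

View pics/s2d.png

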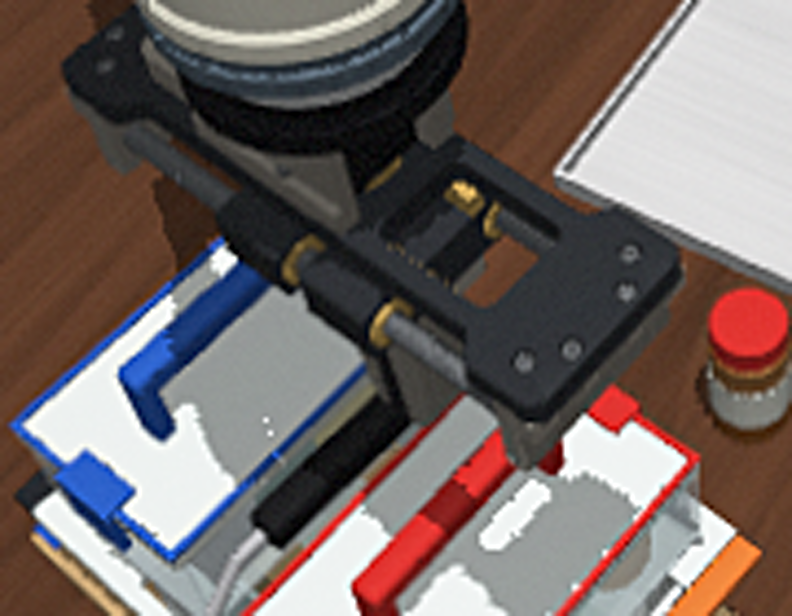

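View pics/t2d.png

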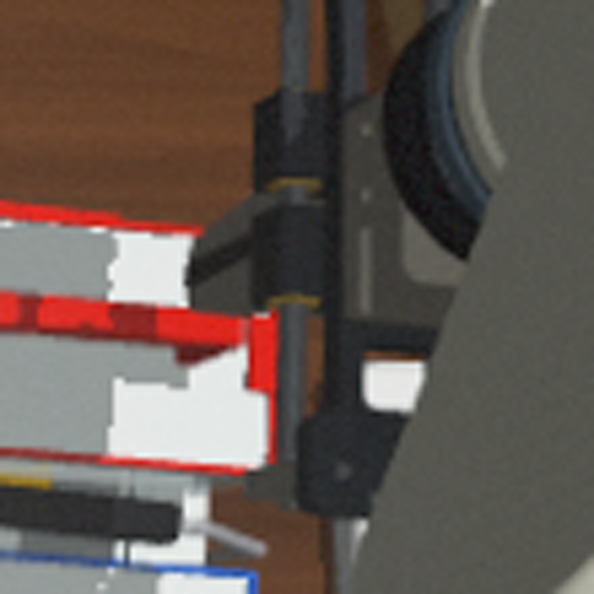

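```bash
python3 -c "
from h import *
for z in(.259,.28):
  P=[[.5657+a,-.3651+b,z] for a in(-.018,.018) for b in(-.01,.01)]
  print(((proj('scene',P)-[100,220])*4.4).round(),((proj('top',P)-[450,110])*5.4).round())
"
```

```text
[[376. 442.]
 [412. 399.]
 [459. 492.]
 [494. 447.]] [[199. 351.]
 [144. 351.]
 [192. 249.]
 [137. 249.]]
[[366. 412.]
 [403. 368.]
 [450. 462.]
 [487. 417.]] [[226. 340.]
 [170. 340.]
 [218. 236.]
 [163. 236.]]
```

```bash
python3 -c "
from h import *
crop('s1','s1d',(100,220,280,360),4.4);crop('t1','t1d',(450,60,560,220),3.7);crop('t2','t2e',(450,60,560,220),3.7)
a=cv2.imread('pics/t1d.png');b=cv2.imread('pics/t2e.png');cv2.imwrite('pics/tt.png',np.hstack([a[:590,:395],b[:590,:395]]))
"
```

```text
(no output)
```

View pics/s1d.png

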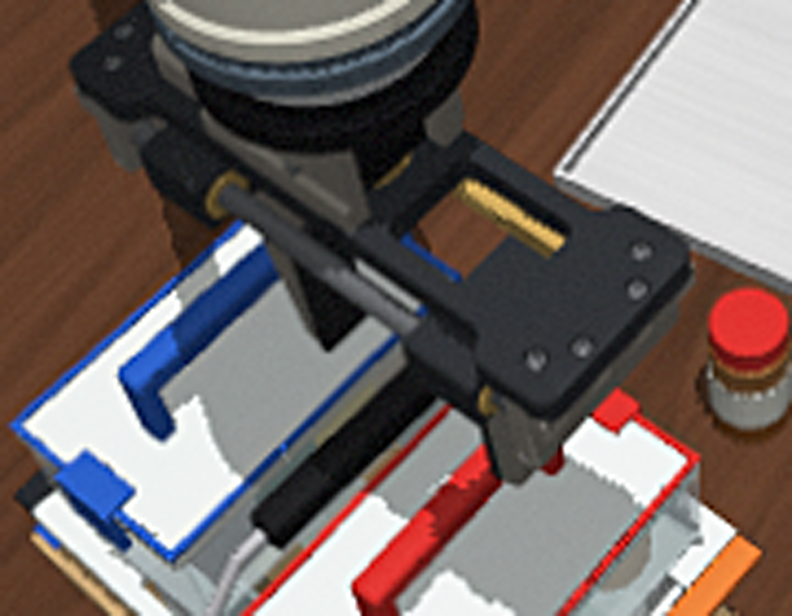

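View pics/tt.png

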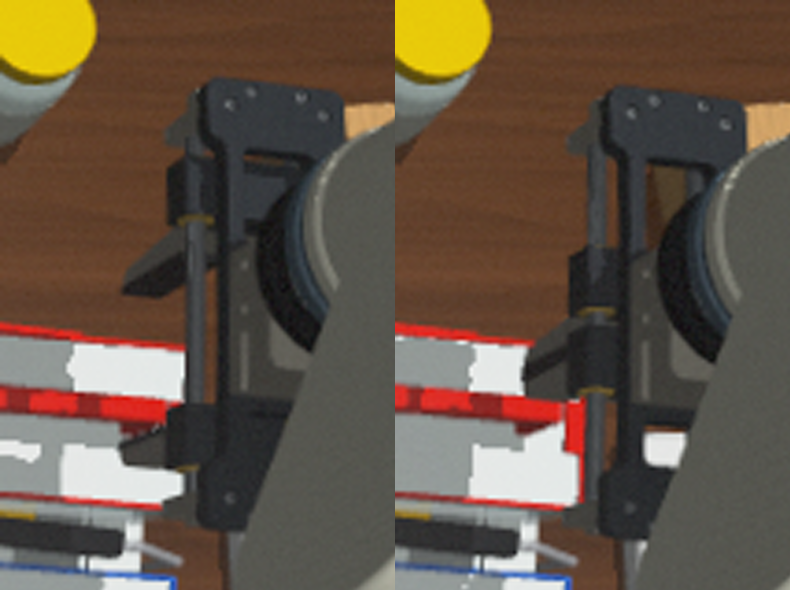

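```bash
cat >> h.py <<'E'
def tri(ut,us):
    o1,d1=ray("top",[ut]);o2,d2=ray("scene",[us]);d1=d1[0]/np.linalg.norm(d1[0]);d2=d2[0]/np.linalg.norm(d2[0])
    A=np.c_[d1,-d2];t=np.linalg.lstsq(A,o2-o1,rcond=None)[0]
    p,q=o1+d1*t[0],o2+d2*t[1]; return ((p+q)/2).round(4),np.linalg.norm(p-q).round(4)
E
python3 -c "
from h import *
print(tri([483.8,138.9],[217,329]),tri([482.4,183],[175,299.5]))
P=[[.5686,-.3621,.2595]]
print(proj('top',P),proj('scene',P))
"
```

```text
(array([ 0.6088, -0.3668,  0.2803]), np.float64(0.0077)) (array([ 0.5255, -0.3597,  0.2791]), np.float64(0.0101))
[[479.58952717 163.96606927]] [[201.55066173 320.28756887]]
```

```bash
python3 -c "
from h import *
def a(x,y): return ((x+.5)/3.6-.5+385,(y+.5)/3.6-.5+130)
def s(x,y): return ((x+.5)/3.5-.5+90,(y+.5)/3.5-.5+245)
# lid corners: blue +x+y,+x-y(blue),-x-y ; red
for nm,t,u in [('bl+x+y',(133,289),(400,131)),('bl+x-y',(406,309),(174,358)),('bl-x-y',(399,474),(45,250)),('bl-x+y',(125,454),(278,45)),('re+x+y',(153,68),(590,277)),('re+x-y',(420,83),(367,538)),('re-x-y',(416,244),(218,413)),('re-x+y',(150,222),(445,182))]:
  print(nm,tri(a(*t),s(*u)))
"
```

```text
bl+x+y (array([ 0.4896, -0.2697,  0.1826]), np.float64(0.0008))
bl+x-y (array([ 0.4771, -0.4281,  0.1841]), np.float64(0.0014))
bl-x-y (array([ 0.3832, -0.4197,  0.1842]), np.float64(0.0001))
bl-x+y (array([ 0.3977, -0.2612,  0.1833]), np.float64(0.0006))
re+x+y (array([ 0.6186, -0.2878,  0.1794]), np.float64(0.0014))
re+x-y (array([ 0.6078, -0.4458,  0.1854]), np.float64(0.0004))
re-x-y (array([ 0.5138, -0.437 ,  0.1842]), np.float64(0.0002))
re-x+y (array([ 0.5277, -0.2816,  0.1813]), np.float64(0.001))
```

apply_moves(
  deltas=[
    [0.2,0,0,0,0,0],
    [0.4,0,0,0,0,0],
    [0.6,0,0,0,0,0],
    [0.8,0,0,0,0,0],
    [0.8,0,0,0,0,0],
  ],
  grip=0.6,
)

```text
clock: 4.42
tool_pos: [0.5836, -0.1626, 0.2564]
tool_rot: [[0.09, 0.996, -0.001], [0.996, -0.09, 0.001], [0.001, -0.001, -1.0]]
ft_force: [0.2, -0.2, 0.8]
width: 0.0483
```

apply_moves(
  deltas=[
    [0,0,0,0,0,0],
    [0,0,0,0,0,0],
    [0,0,0,0,0,0],
  ],
)

```text
clock: 4.8
tool_pos: [0.5836, -0.1667, 0.2567]
tool_rot: [[0.095, 0.995, -0.0], [0.995, -0.095, -0.0], [-0.0, -0.0, -1.0]]
ft_force: [0.3, 0.2, -0.6]
width: 0.0734
```

```bash
python3 -c "
from h import *
plan(.567,-.3625,.26,-5)
save('top','t3',(250,90,450,240),4);save('scene','s3',(160,130,360,280),4)
p=get_state()['tool_pos']
print((proj('top',[p])-[250,90])*4,(proj('scene',[p])-[160,130])*4)"
```

```text
t 4.8 p [ 0.5836 -0.1667  0.2567] yaw -5.45 f [ 0.3  0.2 -0.6] w 0.0734 q1,6 [-16.1 -10.6]
rows>= 3.1 delta [-0.786, 0.0084, -0.0131, -0.0001, 0.0, -0.0038] dist 0.197
[[506.62310834 267.12637251]] [[469.7399514  439.91639453]]
```

View pics/s3_c.png

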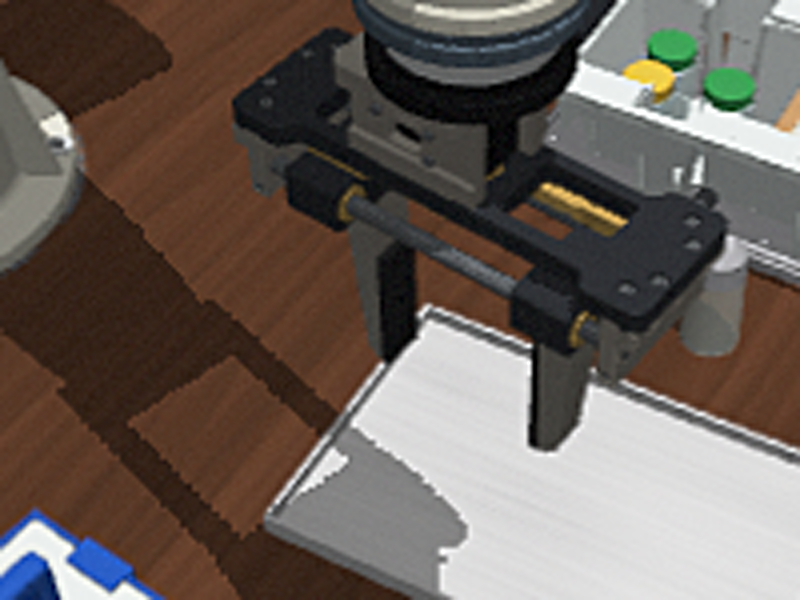

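View pics/t3_c.png

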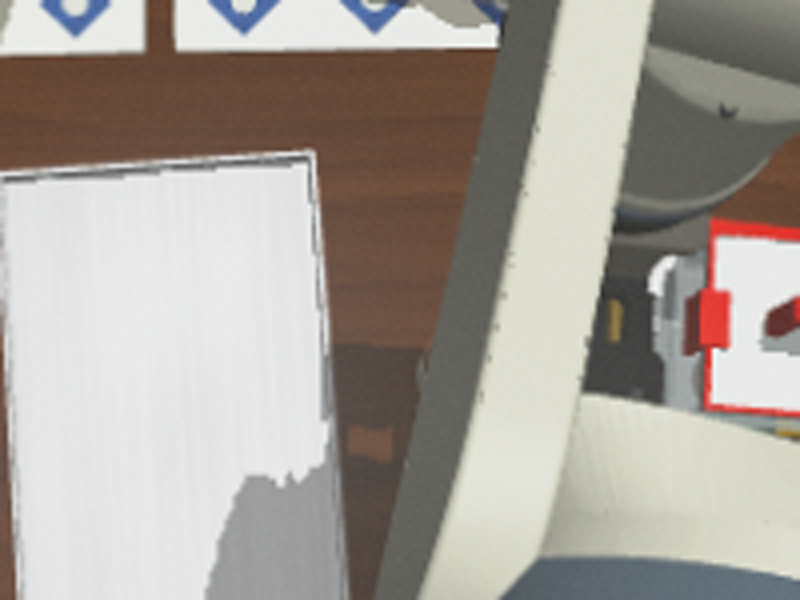

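```bash
python3 -c "
from h import *
y=np.array([.9955,-.095,0]);x=np.array([.095,.9955,0])
p=np.array([.5836,-.1667,.2567])
for dz in(0,.02,.03,.04):
  P=[p+s*y*.0367+t*x*.01+[0,0,dz] for s in(-1,1) for t in(-1,1)]
  print(dz,((proj('scene',P)-[160,130])*4).round().tolist())
crop('s3','s3d',(230,190,320,260),8.8)
"
```

```text
0 [[390.0, 416.0], [418.0, 389.0], [524.0, 495.0], [551.0, 466.0]]
0.02 [[388.0, 387.0], [417.0, 359.0], [525.0, 466.0], [552.0, 436.0]]
0.03 [[388.0, 371.0], [416.0, 344.0], [525.0, 451.0], [553.0, 421.0]]
0.04 [[387.0, 356.0], [416.0, 329.0], [526.0, 436.0], [554.0, 406.0]]
```

View pics/s3d.png

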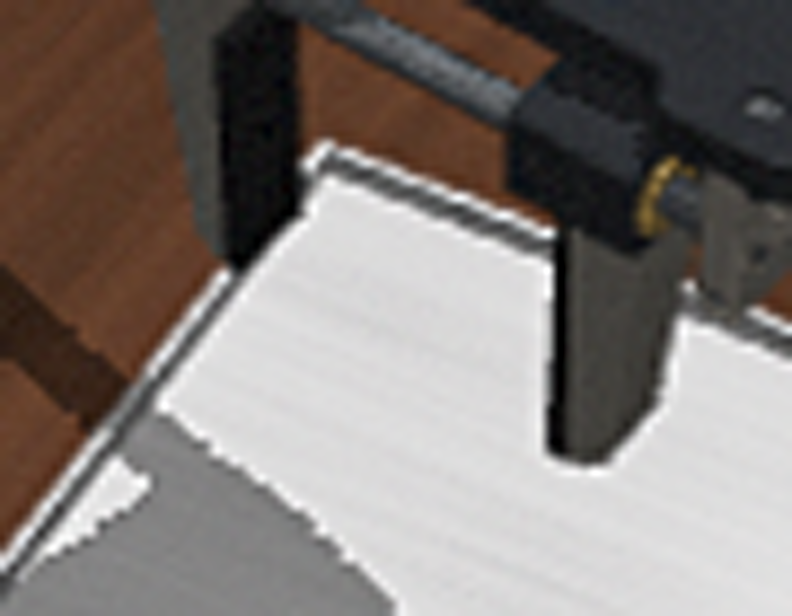

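apply_moves(
  deltas=[
    [-0.2,0,0,0,0,0],
    [-0.4,0,0,0,0,0],
    [-0.6,0.008,0,0,0,0],
    [-0.786,0.008,0,0,0,0],
    [-0.786,0.008,0,0,0,0],
  ],
)

```text
clock: 5.52
tool_pos: [0.5664, -0.3647, 0.2564]
tool_rot: [[0.097, 0.995, -0.0], [0.995, -0.097, -0.0], [-0.001, -0.0, -1.0]]
ft_force: [0.5, 0.3, -0.6]
width: 0.0735
```

```bash
python3 -c "
from h import *
plan(.567,-.3625,.162,-5)"
```

```text
t 5.53 p [ 0.5664 -0.3647  0.2564] yaw -5.59 f [ 0.5  0.3 -0.6] w 0.0735 q1,6 [-32.9 -27.3]
rows>= 1.5 delta [0.0092, 0.0016, 0.3775, -0.0002, 0.0002, -0.0049] dist 0.094
```

apply_moves(
  deltas=[
    [0.004,0,0.1,0,0,-0.005],
    [0.008,0.002,0.2,0,0,-0.005],
    [0.008,0.002,0.28,0,0,-0.005],
    [0.008,0.002,0.34,0,0,-0.005],
    [0.008,0.002,0.375,0,0,-0.005],
  ],
)

```text
clock: 6.15
tool_pos: [0.568, -0.3592, 0.1624]
tool_rot: [[0.083, 0.997, -0.0], [0.997, -0.083, 0.0], [0.0, -0.0, -1.0]]
ft_force: [-0.7, -0.0, -0.4]
width: 0.0734
```

apply_moves(
  deltas=[
    [0,0,0,0,0,0],
    [0,0,0,0,0,0],
    [0,0,0,0,0,0],
    [0,0,0,0,0,0],
    [0,0,0,0,0,0],
  ],
  grip=-1,
  grip_force=35,
)

```text
clock: 6.78
tool_pos: [0.5681, -0.3596, 0.1634]
tool_rot: [[0.083, 0.997, 0.0], [0.997, -0.083, -0.0], [-0.0, 0.0, -1.0]]
ft_force: [-0.7, 0.1, 0.2]
width: 0.0254
```

apply_moves(
  deltas=[
    [0,0,0,0,0,0],
    [0,0,0,0,0,0],
    [0,0,0,0,0,0],
  ],
)

```text
clock: 7.15
tool_pos: [0.5678, -0.3594, 0.163]
tool_rot: [[0.083, 0.997, -0.0], [0.997, -0.083, 0.0], [0.0, -0.0, -1.0]]
ft_force: [-0.7, 0.2, -0.2]
width: 0.0136
```

apply_moves(
  deltas=[
    [0,0,-0.02,0,0,0],
    [0,0,-0.06,0,0,0],
    [0,0,-0.12,0,0,0],
    [0,0,-0.18,0,0,0],
    [0,0,-0.2,0,0,0],
  ],
)

```text
clock: 7.78
tool_pos: [0.5688, -0.3599, 0.2151]
tool_rot: [[0.083, 0.997, 0.002], [0.997, -0.083, -0.001], [-0.001, 0.002, -1.0]]
ft_force: [-0.4, 0.1, -3.1]
width: 0.0139
```

```bash
python3 -c "
from h import *
plan(.6296,.0025,.21,3.2)"
```

```text
t 7.78 p [ 0.5688 -0.3599  0.2151] yaw -4.77 f [-0.4  0.1 -3.1] w 0.0139 q1,6 [-32.5 -27.7]
rows>= 5.9 delta [1.4649, 0.1218, 0.0192, 0.001, 0.0006, -0.0664] dist 0.368
```

apply_moves(
  deltas=[
    [0.05,0.005,0,0,0,0],
    [0.18,0.015,0,0,0,-0.01],
    [0.36,0.03,0,0,0,-0.02],
    [0.56,0.045,0,0,0,-0.03],
    [0.76,0.06,0,0,0,-0.04],
  ],
)

```text
clock: 8.4
tool_pos: [0.5984, -0.169, 0.2125]
tool_rot: [[-0.001, 1.0, -0.001], [1.0, 0.001, 0.001], [0.001, -0.001, -1.0]]
ft_force: [0.9, -0.5, -3.5]
width: 0.0136
```

```bash
python3 -c "
from h import *
plan(.6296,.0025,.21,3.2)"
```

```text
t 8.4 p [ 0.5984 -0.169   0.2125] yaw 0.06 f [ 0.9 -0.5 -3.5] w 0.0136 q1,6 [-15.9 -16. ]
rows>= 2.8 delta [0.6859, 0.1254, 0.0104, -0.0004, -0.0003, -0.0262] dist 0.174
```

apply_moves(
  deltas=[
    [0.2,0.04,0,0,0,-0.008],
    [0.4,0.08,0,0,0,-0.016],
    [0.57,0.11,0,0,0,-0.022],
    [0.66,0.12,0,0,0,-0.026],
    [0.686,0.125,0,0,0,-0.026],
  ],
)

```text
clock: 9.02
tool_pos: [0.6295, 0.0014, 0.2127]
tool_rot: [[-0.057, 0.998, -0.001], [0.998, 0.057, -0.0], [-0.0, -0.001, -1.0]]
ft_force: [-0.6, -1.3, -2.7]
width: 0.0135
```

```bash
python3 -c "
from h import *
plan(.6296,.0025,.07,3.2)
save('top','t4',(220,110,360,270),3.6)
save('scene','s4',(220,160,420,320),3.6)"
```

```text
t 9.03 p [0.6295 0.0014 0.2127] yaw 3.24 f [-0.6 -1.3 -2.7] w 0.0135 q1,6 [-0.  -3.2]
rows>= 2.3 delta [0.0044, 0.001, 0.5707, -0.0004, 0.0, 0.0004] dist 0.143
```

View pics/s4_c.png

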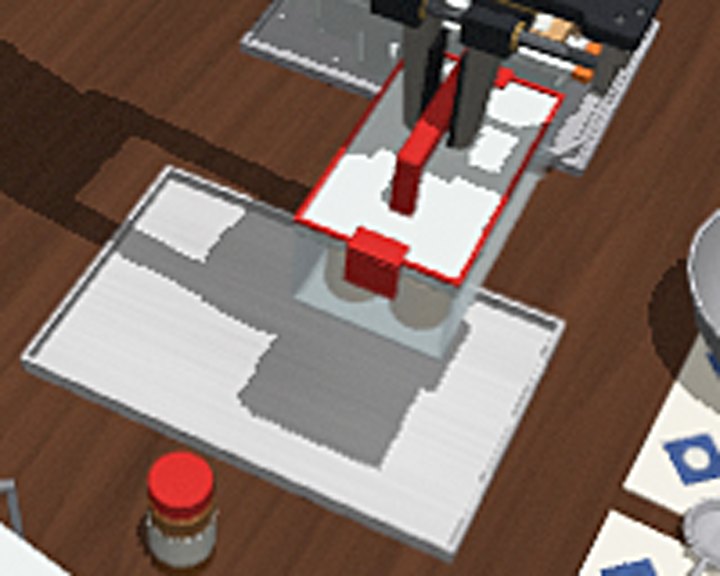

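apply_moves(
  deltas=[
    [0,0,0.1,0,0,0],
    [0,0,0.25,0,0,0],
    [0,0,0.4,0,0,0],
    [0,0,0.52,0,0,0],
    [0,0,0.59,0,0,0],
  ],
)

```text
clock: 9.75
tool_pos: [0.629, -0.0014, 0.0641]
tool_rot: [[-0.053, 0.999, -0.002], [0.999, 0.053, -0.0], [-0.0, -0.002, -1.0]]
ft_force: [-0.2, 0.2, -2.9]
width: 0.0135
```

apply_moves(
  deltas=[
    [0,0,0.01,0,0,0],
    [0,0,0.02,0,0,0],
    [0,0,0.025,0,0,0],
    [0,0,0.03,0,0,0],
  ],
)

```text
clock: 10.25
tool_pos: [0.6305, 0.0001, 0.0589]
tool_rot: [[-0.055, 0.998, 0.001], [0.998, 0.055, -0.0], [-0.0, 0.001, -1.0]]
ft_force: [-0.5, 0.3, -2.8]
width: 0.014
```

apply_moves(
  deltas=[
    [0,0,0.004,0,0,0],
    [0,0,0.008,0,0,0],
    [0,0,0.012,0,0,0],
    [0,0,0.012,0,0,0],
  ],
)

```text
clock: 10.75
tool_pos: [0.63, 0.0002, 0.056]
tool_rot: [[-0.055, 0.998, 0.0], [0.998, 0.055, 0.0], [0.0, 0.0, -1.0]]
ft_force: [-3.9, -0.1, 5.4]
width: 0.0134
```

apply_moves(
  deltas=[
    [0,0,0,0,0,0],
    [0,0,0,0,0,0],
    [0,0,0,0,0,0],
    [0,0,0,0,0,0],
  ],
  grip=0.1,
)

```text
clock: 11.25
tool_pos: [0.63, 0.0001, 0.0551]
tool_rot: [[-0.055, 0.998, 0.0], [0.998, 0.055, 0.0], [0.0, 0.0, -1.0]]
ft_force: [-1.4, -0.2, 0.2]
width: 0.0502
```

apply_moves(
  deltas=[
    [0,0,-0.08,0,0,0],
    [0,0,-0.25,0,0,0],
    [0,0,-0.45,0,0,0],
    [0,0,-0.65,0,0,0],
    [0,0,-0.8,0,0,0],
  ],
  grip=0.6,
)

```text
clock: 11.88
tool_pos: [0.6305, 0.0001, 0.2594]
tool_rot: [[-0.055, 0.998, 0.003], [0.998, 0.055, -0.0], [-0.0, 0.003, -1.0]]
ft_force: [0.5, -0.3, -0.5]
width: 0.0736
```

```bash
python3 -c "
from h import *
plan(.437,-.345,.245,-5)"
```

```text
t 11.88 p [6.305e-01 1.000e-04 2.594e-01] yaw 3.15 f [ 0.5 -0.3 -0.5] w 0.0736 q1,6 [-0.1 -3.3]
rows>= 6.3 delta [-1.3359, -0.849, 0.0548, 0.0017, -0.0, 0.0679] dist 0.396
```

apply_moves(
  deltas=[
    [-0.2,-0.13,0,0,0,0.01],
    [-0.4,-0.26,0,0,0,0.02],
    [-0.6,-0.38,0,0,0,0.03],
    [-0.8,-0.51,0,0,0,0.04],
    [-1.0,-0.64,0,0,0,0.05],
  ],
)

```text
clock: 12.5
tool_pos: [0.483, -0.2598, 0.2568]
tool_rot: [[0.05, 0.999, 0.002], [0.999, -0.05, -0.001], [-0.001, 0.002, -1.0]]
ft_force: [0.3, -0.2, 0.5]
width: 0.0735
```

```bash
python3 -c "
from h import *
plan(.437,-.3447,.235,-5)"
```

```text
t 12.5 p [ 0.483  -0.2598  0.2568] yaw -2.89 f [ 0.3 -0.2  0.5] w 0.0735 q1,6 [-28.4 -25.6]
rows>= 1.6 delta [-0.3482, -0.1667, 0.0874, 0.0008, 0.0004, 0.0176] dist 0.099
```

apply_moves(
  deltas=[
    [-0.16,-0.08,0,0,0,0.01],
    [-0.3,-0.15,0.02,0,0,0.018],
    [-0.35,-0.167,0.06,0,0,0.018],
    [-0.35,-0.167,0.08,0,0,0.018],
  ],
)

```text
clock: 13.0
tool_pos: [0.4377, -0.3436, 0.235]
tool_rot: [[0.088, 0.996, 0.0], [0.996, -0.088, 0.0], [0.0, 0.0, -1.0]]
ft_force: [-1.2, -0.2, 0.5]
width: 0.0739
```

```bash
python3 -c "
from h import *
plan(.437,-.3447,.163,-5)"
```

```text
t 13.0 p [ 0.4377 -0.3436  0.235 ] yaw -5.07 f [-1.2 -0.2  0.5] w 0.0739 q1,6 [-38.3 -33.2]
rows>= 1.2 delta [-0.0046, -0.0026, 0.2882, 0.0001, -0.0002, -0.0006] dist 0.072
```

apply_moves(
  deltas=[
    [-0.004,-0.002,0.08,0,0,0],
    [-0.004,-0.002,0.16,0,0,0],
    [-0.004,-0.002,0.23,0,0,0],
    [-0.004,-0.002,0.27,0,0,0],
    [-0.004,-0.002,0.286,0,0,0],
  ],
)

```text
clock: 13.62
tool_pos: [0.4374, -0.3441, 0.1632]
tool_rot: [[0.087, 0.996, -0.0], [0.996, -0.087, 0.0], [0.0, -0.0, -1.0]]
ft_force: [-0.3, 0.2, -0.2]
width: 0.0737
```

apply_moves(
  deltas=[
    [0,0,0,0,0,0],
    [0,0,0,0,0,0],
    [0,0,0,0,0,0],
    [0,0,0,0,0,0],
    [0,0,0,0,0,0],
  ],
  grip=-1,
)

```text
clock: 14.25
tool_pos: [0.4373, -0.3446, 0.1638]
tool_rot: [[0.087, 0.996, 0.0], [0.996, -0.087, -0.0], [-0.0, 0.0, -1.0]]
ft_force: [-0.2, 0.6, 0.4]
width: 0.0255
```

apply_moves(
  deltas=[
    [0,0,0,0,0,0],
    [0,0,0,0,0,0],
    [0,0,0,0,0,0],
  ],
)

```text
clock: 14.62
tool_pos: [0.4371, -0.3446, 0.1636]
tool_rot: [[0.087, 0.996, -0.0], [0.996, -0.087, 0.0], [0.0, -0.0, -1.0]]
ft_force: [-1.5, 0.4, 0.6]
width: 0.0132
```

apply_moves(
  deltas=[
    [0,0,-0.02,0,0,0],
    [0,0,-0.08,0,0,0],
    [0,0,-0.18,0,0,0],
    [0,0,-0.3,0,0,0],
    [0,0,-0.36,0,0,0],
  ],
)

```text
clock: 15.25
tool_pos: [0.438, -0.3451, 0.256]
tool_rot: [[0.087, 0.996, 0.002], [0.996, -0.087, -0.002], [-0.002, 0.002, -1.0]]
ft_force: [0.3, -0.1, -3.9]
width: 0.0138
```

```bash
python3 -c "
from h import *
plan(.480,-.0094,.245,3.2)"
```

```text
t 15.25 p [ 0.438  -0.3451  0.256 ] yaw -5.01 f [ 0.3 -0.1 -3.9] w 0.0138 q1,6 [-38.4 -33.4]
rows>= 5.4 delta [1.3523, 0.0499, 0.0422, 0.0011, 0.0008, -0.0684] dist 0.338
```

apply_moves(
  deltas=[
    [0.05,0.0,0,0,0,0],
    [0.18,0.007,0,0,0,-0.01],
    [0.36,0.013,0,0,0,-0.02],
    [0.56,0.02,0,0,0,-0.03],
    [0.76,0.028,0,0,0,-0.04],
  ],
)

```text
clock: 15.88
tool_pos: [0.4599, -0.1535, 0.2523]
tool_rot: [[0.003, 1.0, -0.002], [1.0, -0.003, 0.001], [0.001, -0.002, -1.0]]
ft_force: [1.6, -0.8, -3.3]
width: 0.0137
```

```bash
python3 -c "
from h import *
plan(.480,-.0094,.245,3.2)"
```

```text
t 15.88 p [ 0.4599 -0.1535  0.2523] yaw -0.2 f [ 1.6 -0.8 -3.3] w 0.0137 q1,6 [-18.7 -18.5]
rows>= 2.3 delta [0.5766, 0.0786, 0.0297, -0.0008, -0.0005, -0.0283] dist 0.146
```

apply_moves(
  deltas=[
    [0.19,0.025,0,0,0,-0.01],
    [0.36,0.05,0,0,0,-0.02],
    [0.5,0.07,0,0,0,-0.026],
    [0.56,0.078,0,0,0,-0.028],
    [0.576,0.078,0,0,0,-0.028],
  ],
)

```text
clock: 16.5
tool_pos: [0.4803, -0.0113, 0.2529]
tool_rot: [[-0.056, 0.998, -0.001], [0.998, 0.056, -0.0], [-0.0, -0.001, -1.0]]
ft_force: [-0.1, 0.1, -3.9]
width: 0.0135
```

```bash
python3 -c "
from h import *
plan(.480,-.0094,.062,3.2)"
```

```text
t 16.5 p [ 0.4803 -0.0113  0.2529] yaw 3.22 f [-0.1  0.1 -3.9] w 0.0135 q1,6 [-1.5 -4.7]
rows>= 3.1 delta [0.0078, 0.0001, 0.7637, -0.0006, 0.0001, 0.0002] dist 0.191
```

apply_moves(
  deltas=[
    [0.004,0,0.12,0,0,0],
    [0.008,0,0.3,0,0,0],
    [0.008,0,0.5,0,0,0],
    [0.008,0,0.68,0,0,0],
    [0.008,0,0.755,0,0,0],
  ],
)

```text
clock: 17.12
tool_pos: [0.4785, -0.011, 0.0622]
tool_rot: [[-0.054, 0.999, -0.004], [0.999, 0.054, -0.0], [-0.0, -0.004, -1.0]]
ft_force: [-0.2, -0.4, -2.8]
width: 0.0137
```

apply_moves(
  deltas=[
    [0,0,0.008,0,0,0],
    [0,0,0.014,0,0,0],
    [0,0,0.02,0,0,0],
    [0,0,0.02,0,0,0],
  ],
)

```text
clock: 17.62
tool_pos: [0.4813, -0.01, 0.0605]
tool_rot: [[-0.055, 0.998, 0.001], [0.998, 0.055, -0.0], [-0.0, 0.001, -1.0]]
ft_force: [-0.5, -0.0, -3.3]
width: 0.014
```

apply_moves(
  deltas=[
    [0,0,0.005,0,0,0],
    [0,0,0.01,0,0,0],
    [0,0,0.014,0,0,0],
    [0,0,0.016,0,0,0],
    [0,0,0.016,0,0,0],
  ],
)

```text
clock: 18.25
tool_pos: [0.4806, -0.0099, 0.0568]
tool_rot: [[-0.055, 0.998, -0.0], [0.998, 0.055, 0.0], [0.0, -0.0, -1.0]]
ft_force: [-6.3, 0.5, 12.4]
width: 0.0135
```

apply_moves(
  deltas=[
    [0,0,-0.002,0,0,0],
    [0,0,-0.002,0,0,0],
    [0,0,-0.002,0,0,0],
    [0,0,-0.002,0,0,0],
  ],
  grip=0.1,
)

```text
clock: 18.75
tool_pos: [0.4808, -0.01, 0.0563]
tool_rot: [[-0.055, 0.998, -0.0], [0.998, 0.055, 0.0], [0.0, -0.0, -1.0]]
ft_force: [0.9, 0.0, 0.4]
width: 0.0501
```

apply_moves(
  deltas=[
    [0,0,-0.08,0,0,0],
    [0,0,-0.25,0,0,0],
    [0,0,-0.45,0,0,0],
    [0,0,-0.6,0,0,0],
    [-0.1,0,-0.7,0,0,0],
  ],
)

```text
clock: 19.38
tool_pos: [0.4828, -0.0344, 0.2334]
tool_rot: [[-0.057, 0.998, 0.002], [0.998, 0.057, 0.0], [0.0, 0.002, -1.0]]
ft_force: [0.5, -0.9, -0.6]
width: 0.0504
```

```bash
python3 -c "
from h import *
plan(.5,-.35,.23,-6)
save('top','t5',None);save('scene','s5',None)"
```

```text
t 19.38 p [ 0.4828 -0.0344  0.2334] yaw 3.24 f [ 0.5 -0.9 -0.6] w 0.0504 q1,6 [-4.3 -7.5]
rows>= 5.1 delta [-1.2644, -0.0027, 0.0135, 0.0011, -0.0001, 0.077] dist 0.316
```

View pics/s5_c.png

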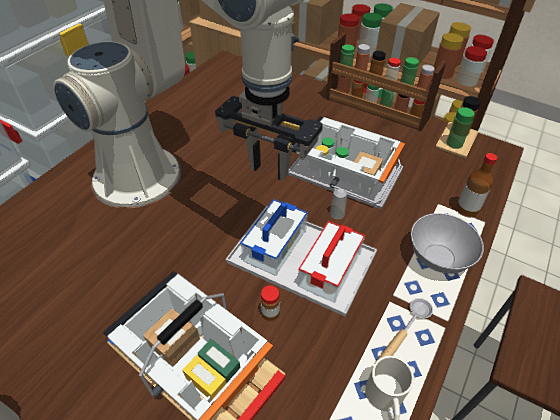

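View pics/t5_c.png

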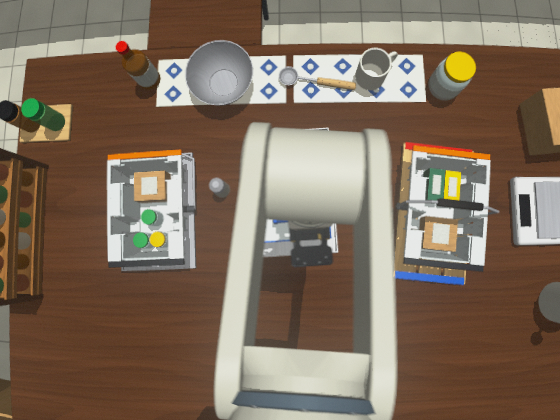

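```bash
python3 -c "
from h import *
crop('t5','t5d',(390,135,505,290),3.8);crop('s5','s5d',(95,265,290,420),3.8)"
```

```text
(no output)
```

View pics/t5d.png

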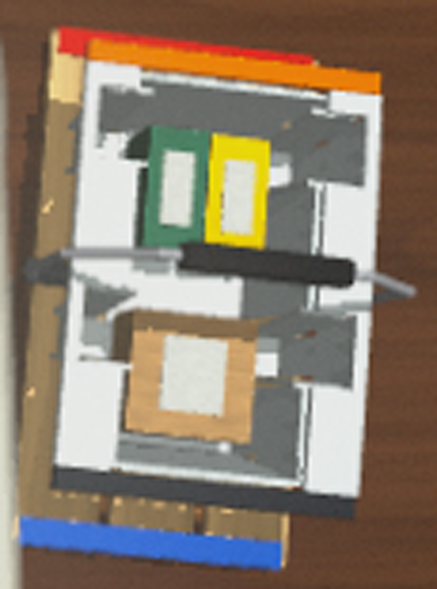

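View pics/s5d.png

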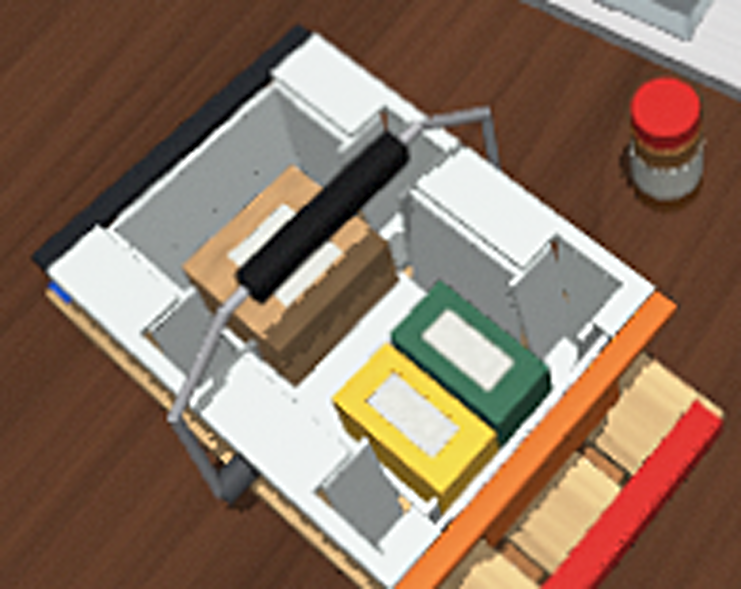

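```bash
cat > m5.py <<'E'
from h import *
from m0 import rep,pc,bar
print('---')
o=(390,135)
rep("tote",onplane("top",pc([(88,39),(382,72),(356,516),(52,487)],o,3.8),.11),0)
bar(pc([(182,270),(182,244),(355,260),(352,286)],o,3.8),.183)
P=onplane("top",pc([(62,29),(316,57),(22,517),(20,543),(281,569),(288,543)],o,3.8),.02);print("stand",P.round(4))
os=(95,265)
print("stand scene red +y end: ",onplane("scene",pc([(722,412),(700,402)],os,3.8),.02).round(4))
T=lambda a,b:tri(pc([a],o,3.8)[0],pc([b],os,3.8)[0])
print("bar ends",T((182,257),(398,143)),T((353,274),(252,285)))
print("rim",T((88,39),(677,303)),T((52,487),(302,25)),T((356,516),(35,257)))
E
python3 m5.py | sed '1,/---/d'
```

```text
tote [ 0.5023 -0.3526  0.11  ] yaw -6.77 -6.4 L 0.2643 W 0.1806
bar [ 0.5004 -0.3507  0.183 ] -95.67 0.0965
stand [[ 0.6733 -0.2878  0.02  ]
 [ 0.6544 -0.4571  0.02  ]
 [ 0.3594 -0.2506  0.02  ]
 [ 0.3432 -0.2489  0.02  ]
 [ 0.3234 -0.4169  0.02  ]
 [ 0.3397 -0.422   0.02  ]]
stand scene red +y end:  [[ 0.6707 -0.2817  0.02  ]
 [ 0.6582 -0.283   0.02  ]]
bar ends (array([ 0.5057, -0.3055,  0.1766]), np.float64(0.0003)) (array([ 0.4962, -0.3984,  0.1801]), np.float64(0.0024))
rim (array([ 0.6429, -0.2786,  0.1108]), np.float64(0.001)) (array([ 0.3813, -0.2474,  0.1087]), np.float64(0.0003)) (array([ 0.3613, -0.4257,  0.1119]), np.float64(0.0006))
```

apply_moves(
  deltas=[
    [-0.2,0,0,0,0,0.016],
    [-0.4,0,0,0,0,0.032],
    [-0.6,0,0,0,0,0.048],
    [-0.8,0,0,0,0,0.064],
    [-1.0,0,0,0,0,0.077],
  ],
  grip=0.6,
)

```text
clock: 20.1
tool_pos: [0.4955, -0.2854, 0.2299]
tool_rot: [[0.108, 0.994, -0.001], [0.994, -0.108, 0.001], [0.001, -0.001, -1.0]]
ft_force: [1.0, 0.4, 0.0]
width: 0.0734
```

```bash
python3 -c "
from h import *
plan(.5015,-.352,.19,-6.2)"
```

```text
t 20.1 p [ 0.4955 -0.2854  0.2299] yaw -6.17 f [1.  0.4 0. ] w 0.0734 q1,6 [-30.1 -23.9]
rows>= 1.2 delta [-0.2625, 0.0527, 0.1593, -0.0006, -0.0005, 0.0002] dist 0.078
```

apply_moves(
  deltas=[
    [-0.12,0.025,0.03,0,0,0],
    [-0.24,0.05,0.09,0,0,0],
    [-0.263,0.053,0.15,0,0,0],
    [-0.263,0.053,0.16,0,0,0],
  ],
)

```text
clock: 20.6
tool_pos: [0.501, -0.35, 0.189]
tool_rot: [[0.107, 0.994, -0.003], [0.994, -0.107, 0.003], [0.002, -0.003, -1.0]]
ft_force: [-0.5, 0.3, -0.0]
width: 0.0739
```

```bash
python3 -c "
from h import *
plan(.5015,-.352,.121,-6.2)"
```

```text
t 20.6 p [ 0.501 -0.35   0.189] yaw -6.13 f [-0.5  0.3 -0. ] w 0.0739 q1,6 [-35.1 -29. ]
rows>= 1.1 delta [-0.0084, 0.0038, 0.2722, -0.0016, -0.0011, 0.0006] dist 0.068
```

apply_moves(
  deltas=[
    [-0.004,0.002,0.08,0,0,0],
    [-0.008,0.002,0.16,0,0,0],
    [-0.008,0.003,0.23,0,0,0],
    [-0.008,0.003,0.26,0,0,0],
    [-0.008,0.003,0.272,0,0,0],
  ],
)

```text
clock: 21.22
tool_pos: [0.5027, -0.353, 0.1232]
tool_rot: [[0.106, 0.994, -0.0], [0.994, -0.106, 0.0], [0.0, -0.0, -1.0]]
ft_force: [-0.2, 1.2, -0.2]
width: 0.0733
```

apply_moves(
  deltas=[
    [0,0,0,0,0,0],
    [0,0,0,0,0,0],
    [0,0,0,0,0,0],
    [0,0,0,0,0,0],
    [0,0,0,0,0,0],
  ],
  grip=-1,
  grip_force=50,
)

```text
clock: 21.85
tool_pos: [0.5026, -0.3534, 0.1235]
tool_rot: [[0.106, 0.994, 0.0], [0.994, -0.106, -0.0], [-0.0, 0.0, -1.0]]
ft_force: [-0.6, -0.1, 0.0]
width: 0.0257
```

apply_moves(
  deltas=[
    [0,0,0,0,0,0],
    [0,0,0,0,0,0],
    [0,0,0,0,0,0],
  ],
)

```text
clock: 22.22
tool_pos: [0.5018, -0.3532, 0.1232]
tool_rot: [[0.106, 0.994, -0.001], [0.994, -0.106, 0.0], [0.0, -0.001, -1.0]]
ft_force: [-6.1, 0.6, 1.3]
width: 0.0157
```

apply_moves(
  deltas=[
    [0,0,-0.01,0,0,0],
    [0,0,-0.04,0,0,0],
    [0,0,-0.1,0,0,0],
    [0,0,-0.17,0,0,0],
    [0,0,-0.24,0,0,0],
  ],
)

```text
clock: 22.85
tool_pos: [0.5029, -0.3536, 0.1852]
tool_rot: [[0.106, 0.994, 0.001], [0.994, -0.106, -0.001], [-0.0, 0.001, -1.0]]
ft_force: [1.0, 0.7, -6.7]
width: 0.0155
```

apply_moves(
  deltas=[
    [0,0,-0.08,0,0,0],
    [0,0,-0.17,0,0,0],
    [0,0,-0.27,0,0,0],
    [0,0,-0.34,0,0,0],
    [0,0,-0.37,0,0,0],
  ],
)

```text
clock: 23.48
tool_pos: [0.503, -0.3537, 0.2775]
tool_rot: [[0.106, 0.994, 0.002], [0.994, -0.106, -0.001], [-0.001, 0.002, -1.0]]
ft_force: [-0.2, 0.6, -7.4]
width: 0.0155
```

```bash
python3 -c "
from h import *
plan(.48,0,.275,90)
save('top','t6',None);save('scene','s6',None)"
```

```text
t 23.48 p [ 0.503  -0.3537  0.2775] yaw -6.09 f [-0.2  0.6 -7.4] w 0.0155 q1,6 [-35.3 -29.2]
rows>= 9.0 delta [1.397, -0.2419, 0.0081, 0.0002, 0.0011, -0.8008] dist 0.354
```

View pics/s6_c.png

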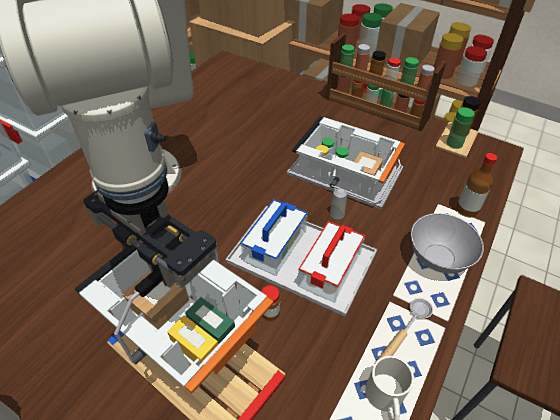

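View pics/t6_c.png

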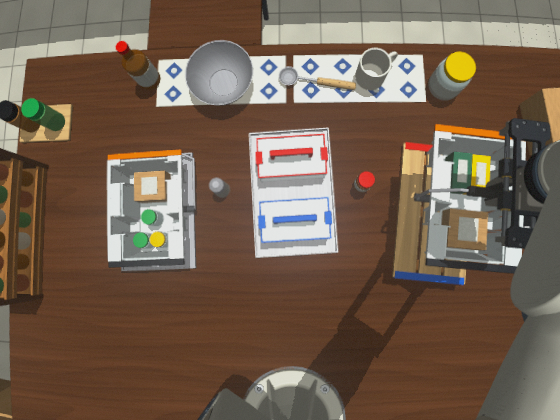

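```bash
python3 -c "
from h import *
plan(.495,-.22,.277,30)"
```

```text
t 23.57 p [ 0.5028 -0.3535  0.2766] yaw -6.09 f [ 1.3 -0.5 -7.5] w 0.0154 q1,6 [-35.3 -29.2]
rows>= 3.4 delta [0.5278, -0.0879, -0.002, 0.0004, 0.0004, -0.3008] dist 0.134
```

apply_moves(
  deltas=[
    [0.05,-0.01,0,0,0,-0.03],
    [0.14,-0.025,0,0,0,-0.08],
    [0.26,-0.045,0,0,0,-0.15],
    [0.39,-0.065,0,0,0,-0.225],
    [0.53,-0.088,0,0,0,-0.3],
  ],
)

```text
clock: 24.2
tool_pos: [0.4941, -0.2182, 0.2747]
tool_rot: [[-0.503, 0.864, -0.002], [0.864, 0.503, 0.001], [0.001, -0.001, -1.0]]
ft_force: [1.0, 1.1, -7.2]
width: 0.0155
```

```bash
python3 -c "
from h import *
plan(.485,-.07,.277,70)"
```

```text
t 24.2 p [ 0.4941 -0.2182  0.2747] yaw 30.18 f [ 1.   1.1 -7.2] w 0.0155 q1,6 [-24.  -54.2]
rows>= 3.7 delta [0.5308, 0.2664, -0.0086, -0.0002, -0.0008, -0.3318] dist 0.148
```

apply_moves(
  deltas=[
    [0.106,0.053,0,0,0,-0.066],
    [0.212,0.106,0,0,0,-0.132],
    [0.318,0.16,0,0,0,-0.2],
    [0.424,0.213,0,0,0,-0.266],
    [0.53,0.266,0,0,0,-0.332],
  ],
)

```text
clock: 24.82
tool_pos: [0.4857, -0.0703, 0.2749]
tool_rot: [[-0.94, 0.342, -0.001], [0.342, 0.94, 0.0], [0.001, -0.0, -1.0]]
ft_force: [-0.3, -0.4, -7.4]
width: 0.0153
```

```bash
python3 -c "
from h import *
plan(.485,.075,.277,110)"
```

```text
t 24.82 p [ 0.4857 -0.0703  0.2749] yaw 70.0 f [-0.3 -0.4 -7.4] w 0.0153 q1,6 [ -8.4 -78.4]
rows>= 3.7 delta [0.2013, 0.5451, -0.0081, 0.0001, -0.0007, -0.3333] dist 0.145
```

apply_moves(
  deltas=[
    [0.04,0.109,0,0,0,-0.066],
    [0.08,0.218,0,0,0,-0.132],
    [0.12,0.327,0,0,0,-0.2],
    [0.16,0.436,0,0,0,-0.266],
    [0.2,0.545,0,0,0,-0.333],
  ],
)

```text
clock: 25.45
tool_pos: [0.486, 0.0747, 0.2749]
tool_rot: [[-0.94, -0.342, -0.001], [-0.342, 0.94, -0.0], [0.001, 0.0, -1.0]]
ft_force: [0.5, -0.6, -8.2]
width: 0.0152
```

```bash
python3 -c "
from h import *
plan(.495,.205,.277,150)"
```

```text
t 25.45 p [0.486  0.0747 0.2749] yaw 109.97 f [ 0.5 -0.6 -8.2] w 0.0152 q1,6 [   8.6 -101.4]
rows>= 3.7 delta [-0.2119, 0.4776, -0.0084, 0.0004, -0.0006, -0.3336] dist 0.131
```

apply_moves(
  deltas=[
    [-0.042,0.095,0,0,0,-0.066],
    [-0.084,0.19,0,0,0,-0.132],
    [-0.126,0.286,0,0,0,-0.2],
    [-0.17,0.382,0,0,0,-0.266],
    [-0.212,0.478,0,0,0,-0.333],
  ],
)

```text
clock: 26.08
tool_pos: [0.4957, 0.2048, 0.2748]
tool_rot: [[-0.501, -0.865, -0.002], [-0.865, 0.501, -0.001], [0.001, 0.001, -1.0]]
ft_force: [0.5, -0.8, -7.9]
width: 0.0155
```

```bash
python3 -c "
from h import *
plan(.509,.335,.277,182.8)"
```

```text
t 26.07 p [0.4957 0.2048 0.2748] yaw 149.93 f [ 0.5 -0.8 -7.9] w 0.0155 q1,6 [  22.3 -127.6]
rows>= 3.1 delta [-0.4773, 0.2149, -0.0092, 0.0007, -0.0005, -0.2739] dist 0.131
```

apply_moves(
  deltas=[
    [-0.12,0.055,0,0,0,-0.06],
    [-0.24,0.11,0,0,0,-0.12],
    [-0.36,0.16,0,0,0,-0.18],
    [-0.44,0.2,0,0,0,-0.235],
    [-0.475,0.214,0,0,0,-0.27],
  ],
)

```text
clock: 26.7
tool_pos: [0.5094, 0.3348, 0.2744]
tool_rot: [[0.04, -0.999, -0.002], [-0.999, -0.04, -0.001], [0.001, 0.002, -1.0]]
ft_force: [0.3, -2.0, -6.6]
width: 0.0155
```

```bash
python3 -c "
from h import *
crop('s6','s6d',(280,105,415,215),5.9);crop('t6','t6d',(98,140,208,280),4.2)
plan(.509,.335,.277,182.8)
save('top','t7',(60,110,260,290),3.3);save('scene','s7',(250,70,450,230),3.6)
"
```

```text
t 26.7 p [0.5094 0.3348 0.2744] yaw -177.7 f [ 0.3 -2.  -6.6] w 0.0155 q1,6 [  33.2 -149.1]
rows>= 0.0 delta [-0.001, 0.0017, -0.0104, 0.0009, -0.0004, -0.0041] dist 0.003
```

View pics/s6d.png

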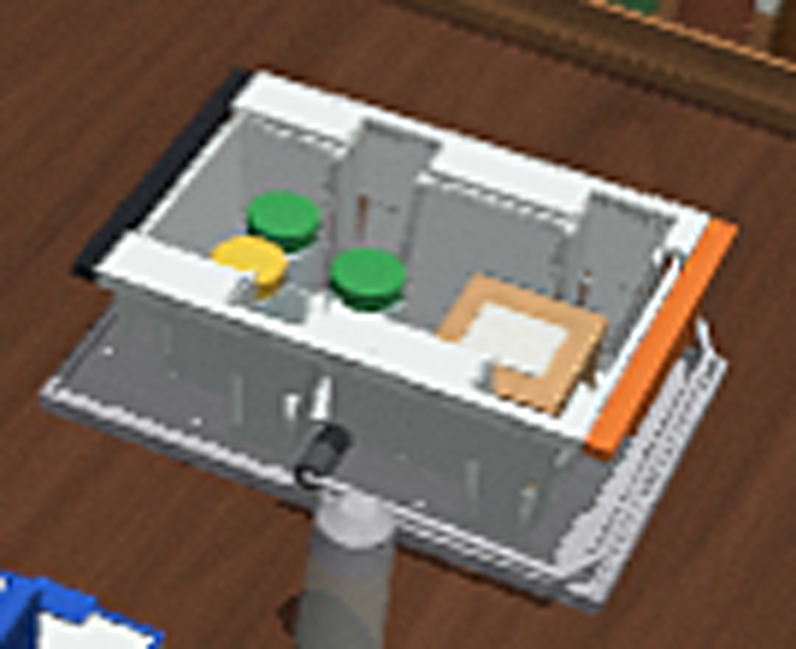

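View pics/t6d.png

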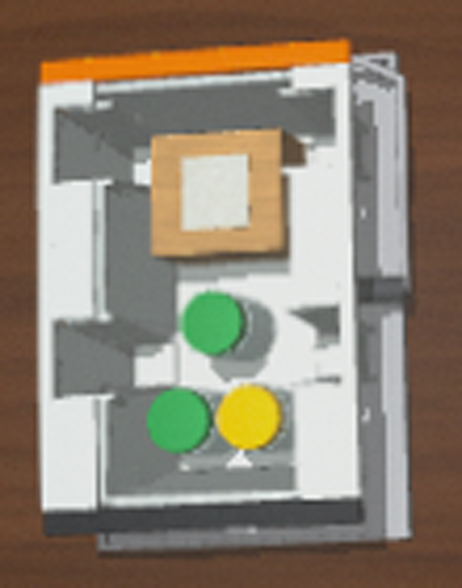

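View pics/s7_c.png

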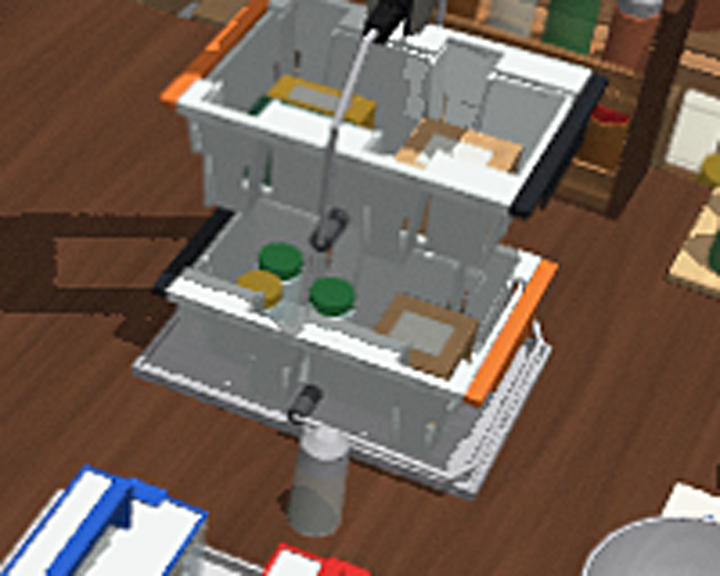

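View pics/t7_c.png

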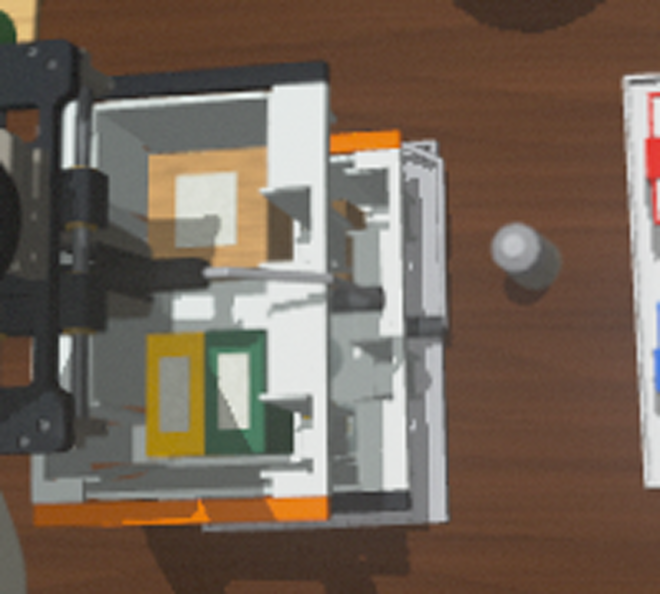

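```bash
cat > m7.py <<'E'
from h import *
from m0 import rep,pc
print('---')
t=pc([(40,63),(352,40),(362,522),(43,534)],(98,140),4.2); s=pc([(738,228),(606,453),(75,268),(240,70)],(280,105),5.9)
for a,b in zip(t,s): print(tri(a,b))
rep("top",onplane("top",t,.094),0); rep("scene",onplane("scene",s,.094),0)
t=pc([(328,62),(328,520),(33,523)],(60,110),3.3); s=pc([(517,214),(165,98),(600,78)],(250,70),3.6)
print("held", tri(t[0],s[0]),tri(t[1],s[1]))
E
python3 m7.py | sed '1,/---/d'
```

```text
(array([0.637 , 0.4316, 0.0939]), np.float64(0.0012))
(array([0.6438, 0.249 , 0.0962]), np.float64(0.0011))
(array([0.3816, 0.2402, 0.0917]), np.float64(0.0013))
(array([0.374 , 0.4201, 0.0931]), np.float64(0.0017))
top [0.5089 0.3349 0.094 ] yaw 2.47 2.57 L 0.2637 W 0.1808
scene [0.5097 0.3352 0.094 ] yaw 2.74 2.17 L 0.2612 W 0.1815
held (array([0.6425, 0.2451, 0.2621]), np.float64(0.0041)) (array([0.3828, 0.2417, 0.2591]), np.float64(0.0052))
```

apply_moves(
  deltas=[
    [0,0,0.04,0,0,-0.001],
    [0,0,0.1,0,0,-0.002],
    [0,0,0.16,0,0,-0.002],
    [0,0,0.22,0,0,-0.002],
    [0,0,0.25,0,0,-0.002],
  ],
)

```text
clock: 27.42
tool_pos: [0.5095, 0.3332, 0.2118]
tool_rot: [[0.04, -0.999, -0.002], [-0.999, -0.04, -0.001], [0.001, 0.002, -1.0]]
ft_force: [-0.4, 0.6, -7.5]
width: 0.0156
```

```bash
python3 -c "
from h import *
plan(.5092,.335,.1975,182.5)
save('top','t8',(60,110,260,290),3.3);save('scene','s8',(270,90,430,220),4.6)
"
```

```text
t 27.43 p [0.5095 0.3332 0.2118] yaw -177.71 f [-0.4  0.6 -7.5] w 0.0156 q1,6 [  33.  -149.2]
rows>= 0.2 delta [-0.0073, 0.0007, 0.0572, 0.0008, -0.0004, -0.0018] dist 0.014
```

View pics/s8_c.png

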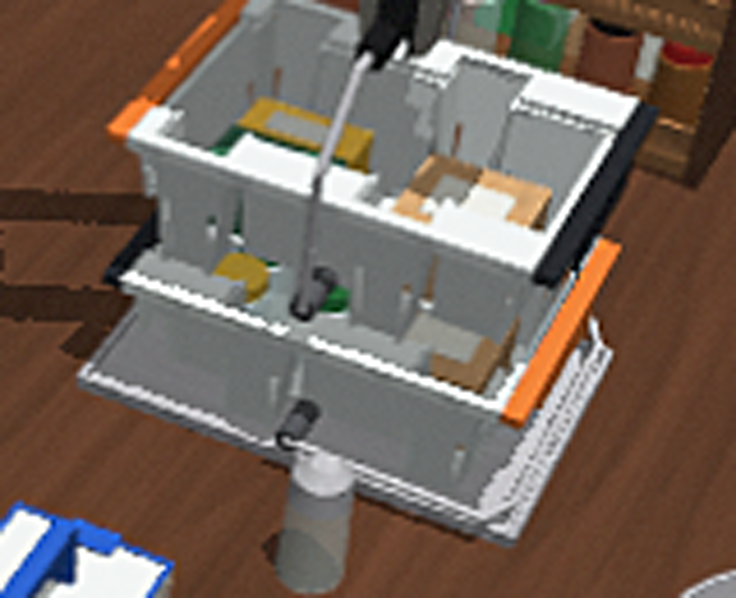

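View pics/t8_c.png

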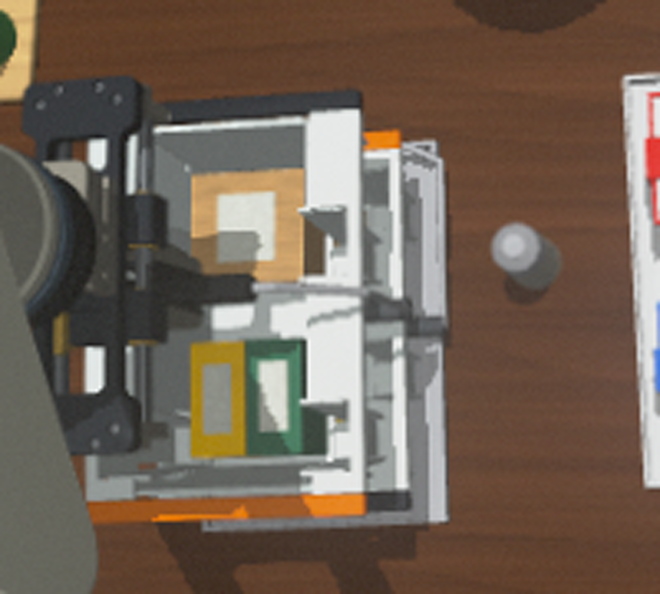

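```bash
cat > m8.py <<'E'
from h import *
from m0 import pc
print('---')
t=pc([(362,91),(364,515),(87,522)],(60,110),3.3); s=pc([(545,283),(120,138)],(270,90),4.6)
print("held", tri(t[0],s[0]),tri(t[1],s[1])); print(onplane("top",t,.199).round(4))
E
python3 m8.py | sed '1,/---/d'
```

```text
held (array([0.6427, 0.2448, 0.1981]), np.float64(0.0042)) (array([0.3838, 0.243 , 0.1908]), np.float64(0.0074))
[[0.6443 0.2458 0.199 ]
 [0.3811 0.2382 0.199 ]
 [0.3752 0.4171 0.199 ]]
```

apply_moves(
  deltas=[
    [-0.004,0,0.015,0,0,-0.002],
    [-0.008,0,0.03,0,0,-0.002],
    [-0.008,0,0.04,0,0,-0.002],
    [-0.008,0,0.047,0,0,-0.002],
    [-0.008,0,0.05,0,0,-0.002],
  ],
)

```text
clock: 28.15
tool_pos: [0.51, 0.3357, 0.2008]
tool_rot: [[0.044, -0.999, -0.0], [-0.999, -0.044, -0.0], [0.0, 0.0, -1.0]]
ft_force: [0.7, -0.3, -7.3]
width: 0.0157
```

apply_moves(
  deltas=[
    [0,0,0.003,0,0,0],
    [0,0,0.006,0,0,0],
    [0,0,0.009,0,0,0],
    [0,0,0.009,0,0,0],
  ],
)

```text
clock: 28.65
tool_pos: [0.5099, 0.3357, 0.1986]
tool_rot: [[0.044, -0.999, -0.0], [-0.999, -0.044, -0.0], [0.0, 0.0, -1.0]]
ft_force: [-0.1, 0.5, -6.6]
width: 0.0156
```

apply_moves(
  deltas=[
    [0,0,0.003,0,0,0],
    [0,0,0.006,0,0,0],
    [0,0,0.009,0,0,0],
    [0,0,0.009,0,0,0],
  ],
)

```text
clock: 29.15
tool_pos: [0.5101, 0.3358, 0.1972]
tool_rot: [[0.044, -0.999, 0.001], [-0.999, -0.044, 0.0], [-0.0, -0.001, -1.0]]
ft_force: [-2.6, -1.5, 1.9]
width: 0.0154
```

apply_moves(
  deltas=[
    [0,0,0.001,0,0,0],
    [0,0,0.001,0,0,0],
    [0,0,0.001,0,0,0],
    [0,0,0.001,0,0,0],
  ],
  grip=0.2,
)

```text
clock: 29.65
tool_pos: [0.5101, 0.3358, 0.1962]
tool_rot: [[0.044, -0.999, 0.0], [-0.999, -0.044, 0.0], [-0.0, -0.0, -1.0]]
ft_force: [0.1, 0.2, -0.1]
width: 0.0534
```

apply_moves(
  deltas=[
    [0,0,-0.04,0,0,0],
    [0,0,-0.12,0,0,0],
    [0,0,-0.22,0,0,0],
    [0,0,-0.34,0,0,0],
    [0,0,-0.4,0,0,0],
  ],
)

```text
clock: 30.28
tool_pos: [0.5106, 0.3361, 0.2985]
tool_rot: [[0.044, -0.999, 0.002], [-0.999, -0.044, 0.002], [-0.001, -0.002, -1.0]]
ft_force: [-0.4, 0.8, -0.2]
width: 0.055
```

```bash
python3 -c "
from h import *
plan(.48,0.0,.2,3.2)
save('top','t9',(60,110,260,290),3.3);save('scene','s9',(270,90,430,220),4.6)
"
```

```text
t 30.27 p [0.5106 0.3361 0.2985] yaw -177.45 f [-0.4  0.8 -0.2] w 0.055 q1,6 [  33.2 -149.3]
rows>= 16.8 delta [1.3383, 0.183, 0.3917, 0.0011, 0.0018, 1.4946] dist 0.352
```

View pics/s9_c.png

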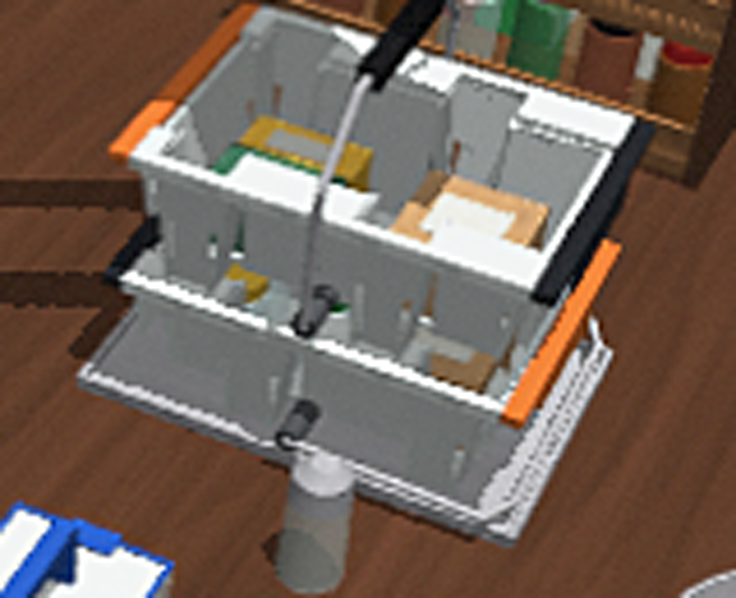

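View pics/t9_c.png

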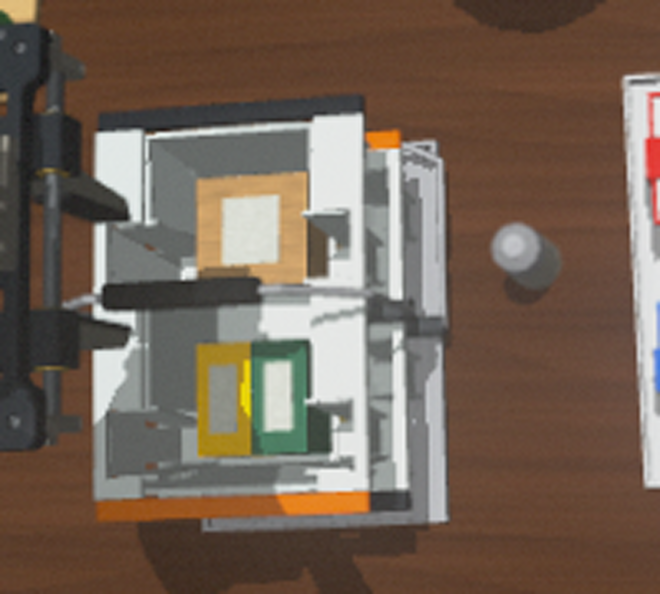

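```bash
cat > m9.py <<'E'
from h import *
from m0 import pc,rep
print('---')
t=pc([(98,113),(364,95),(370,513),(97,521)],(60,110),3.3)
for z in(.174,.184): rep(z,onplane("top",t,z),0)
s=pc([(655,124),(543,299),(120,158)],(270,90),4.6)
for i in range(3): print(tri(t[i],s[i]))
plan(.48,-.0094,.25,3.2)
E
python3 m9.py | sed '1,/---/d'
```

```text
0.174 [0.5118 0.3383 0.174 ] yaw 2.32 2.07 L 0.2676 W 0.1821
0.184 [0.5106 0.3341 0.184 ] yaw 2.32 2.07 L 0.2644 W 0.18
(array([0.6388, 0.4283, 0.1866]), np.float64(0.0001))
(array([0.6433, 0.2471, 0.1861]), np.float64(0.0046))
(array([0.3843, 0.2433, 0.1772]), np.float64(0.007))
t 30.38 p [0.5108 0.3362 0.2981] yaw -177.45 f [ 0.4  0.2 -0.3] w 0.0553 q1,6 [  33.2 -149.3]
rows>= 16.8 delta [1.3759, 0.1849, 0.1896, 0.0012, 0.002, 1.4946] dist 0.35
```

```bash
python3 -c "
from h import *
crop('t9','t9d',(385,130,500,295),3.6);crop('s9','s9d',(95,300,300,420),3.8)"
```

```text
(no output)
```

View pics/t9d.png

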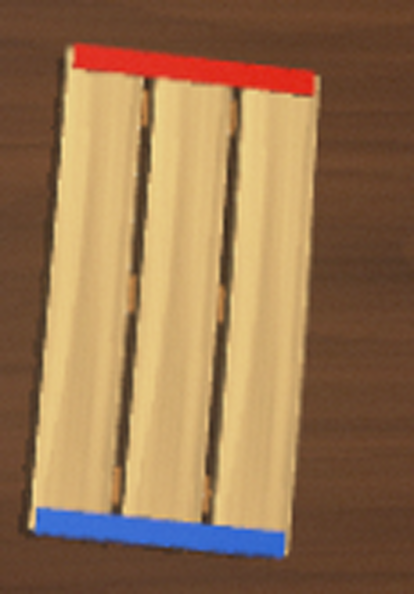

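View pics/s9d.png

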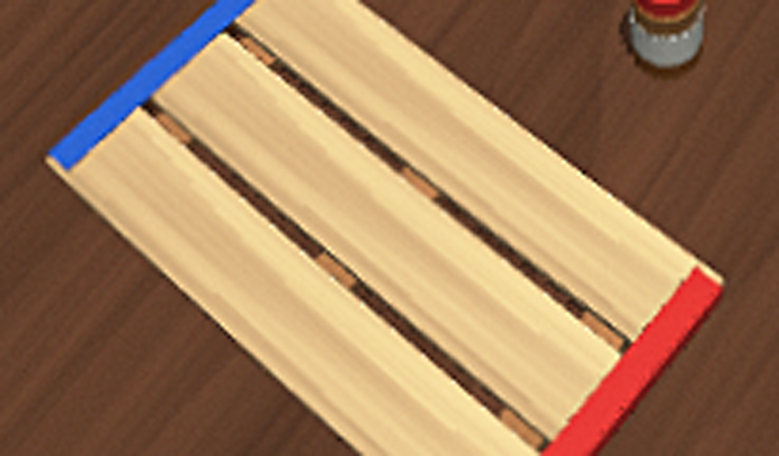

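```bash
cat > m10.py <<'E'
from h import *
from m0 import pc,rep
print('---')
t=pc([(70,45),(319,74),(289,556),(32,532)],(385,130),3.6)
P=onplane("top",t,.02);rep("stand",P,0)
s=pc([(723,282),(48,158)],(95,300),3.8); print(onplane("scene",s,.02).round(4),P.round(4))
# boxes on tray: lid edge colours, t9 raw
im=cv2.imread("pics/t9_raw.png");hsv=cv2.cvtColor(im,cv2.COLOR_BGR2HSV);H,S,V=[hsv[...,i].astype(int) for i in range(3)]
for nm,m in(("red",((H<6)|(H>174))&(S>120)&(V>80)),("blue",(abs(H-112)<10)&(S>120)&(V>60))):
    m=m.astype(np.uint8); m[:, :240]=0; m[:,345:]=0; m[:120]=0;m[265:]=0
    pts=np.argwhere(m)[:,::-1].astype(np.float32)
    # bar: component in middle
    k,l,st,c=cv2.connectedComponentsWithStats(m)
    for i in range(1,k):
        if st[i,4]>60: print(nm,st[i],c[i].round(1), onplane("top",[c[i]],.115).round(4))
crop('t9','t9e',(240,120,350,265),4)
plan(.63,0,.25,3.2)
E
python3 m10.py | sed '1,/---/d'
```

```text
stand [ 0.4985 -0.3518  0.02  ] yaw -6.53 -6.54 L 0.3317 W 0.176
[[ 0.6719 -0.2828  0.02  ]
 [ 0.3238 -0.4174  0.02  ]] [[ 0.6736 -0.2831  0.02  ]
 [ 0.653  -0.4582  0.02  ]
 [ 0.324  -0.4202  0.02  ]
 [ 0.3435 -0.2456  0.02  ]]
red [321 138   7  25  92] [323.9 152.6] [[ 0.6261 -0.0774  0.115 ]]
red [256 147  10  31 100] [258.6 160.2] [[0.6107 0.068  0.115 ]]
red [270 148  43   9 247] [290.7 151.6] [[ 0.6293 -0.0037  0.115 ]]
blue [259 211   6  32  95] [261.4 223.7] [[0.4693 0.0618 0.115 ]]
blue [325 211   7  14  79] [327.9 217.5] [[ 0.4815 -0.0835  0.115 ]]
blue [273 215  44   8 240] [294.6 218.3] [[ 0.4805 -0.0109  0.115 ]]
t 30.38 p [0.5108 0.3362 0.2981] yaw -177.45 f [ 0.4  0.2 -0.3] w 0.0553 q1,6 [  33.2 -149.3]
rows>= 16.8 delta [1.365, -0.4162, 0.1912, 0.0012, 0.002, 1.4946] dist 0.36
```

View pics/t9e.png

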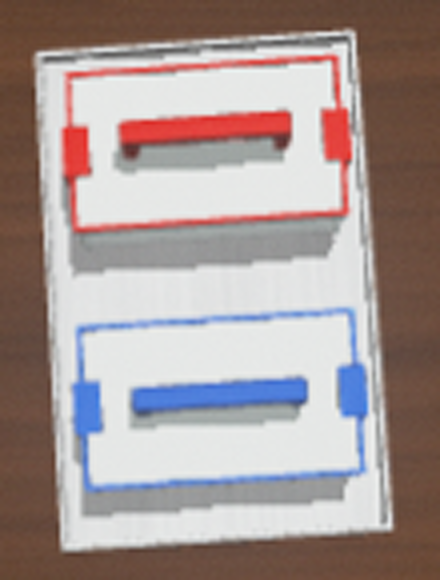

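apply_moves(
  deltas=[
    [0.05,-0.016,0,0,0,0.075],
    [0.12,-0.036,0,0,0,0.155],
    [0.2,-0.06,0,0,0,0.235],
    [0.28,-0.085,0,0,0,0.315],
    [0.36,-0.11,0,0,0,0.395],
  ],
  grip=0.3,
  grip_force=35,
)

```text
clock: 31.0
tool_pos: [0.5411, 0.2461, 0.2947]
tool_rot: [[-0.709, -0.705, -0.002], [-0.705, 0.709, -0.001], [0.002, 0.001, -1.0]]
ft_force: [-0.1, -0.9, 0.4]
width: 0.0599
```

```bash
python3 -c "
from h import *
plan(.6295,-.0035,.25,3.2)"
```

```text
t 31.0 p [0.5411 0.2461 0.2947] yaw 134.83 f [-0.1 -0.9  0.4] w 0.0599 q1,6 [  24.3 -110.5]
rows>= 12.3 delta [0.4529, -0.9577, 0.1789, -0.0008, -0.0008, 1.0969] dist 0.269
```

apply_moves(
  deltas=[
    [0.04,-0.08,0,0,0,0.08],
    [0.08,-0.16,0,0,0,0.16],
    [0.12,-0.25,0,0,0,0.24],
    [0.16,-0.34,0,0,0,0.32],
    [0.2,-0.43,0,0,0,0.4],
  ],
)

```text
clock: 31.62
tool_pos: [0.582, 0.1349, 0.2947]
tool_rot: [[-0.998, 0.055, -0.002], [0.055, 0.998, -0.0], [0.002, -0.001, -1.0]]
ft_force: [0.9, -0.4, -0.2]
width: 0.0597
```

```bash
python3 -c "
from h import *
plan(.6295,-.0035,.25,3.2)"
```

```text
t 31.62 p [0.582  0.1349 0.2947] yaw 86.83 f [ 0.9 -0.4 -0.2] w 0.0597 q1,6 [ 12.9 -73.9]
rows>= 7.8 delta [-0.2206, -0.542, 0.1787, -0.0009, -0.0005, 0.6969] dist 0.153
```

apply_moves(
  deltas=[
    [-0.03,-0.08,0,0,0,0.085],
    [-0.06,-0.16,0,0,0,0.17],
    [-0.1,-0.25,0,0,0,0.255],
    [-0.14,-0.34,0.02,0,0,0.34],
    [-0.17,-0.42,0.05,0,0,0.425],
  ],
)

```text
clock: 32.25
tool_pos: [0.6194, 0.0279, 0.2822]
tool_rot: [[-0.585, 0.811, -0.001], [0.811, 0.585, -0.0], [0.001, -0.001, -1.0]]
ft_force: [0.6, 0.4, 0.1]
width: 0.0597
```

```bash
python3 -c "
from h import *
plan(.6295,-.0035,.15,3.2)"
```

```text
t 32.25 p [0.6194 0.0279 0.2822] yaw 35.8 f [0.6 0.4 0.1] w 0.0597 q1,6 [  2.4 -33.4]
rows>= 3.0 delta [-0.1259, -0.0401, 0.5288, -0.0007, -0.0002, 0.2716] dist 0.136
```

apply_moves(
  deltas=[
    [-0.04,-0.013,0.05,0,0,0.08],
    [-0.08,-0.026,0.15,0,0,0.16],
    [-0.11,-0.035,0.28,0,0,0.23],
    [-0.126,-0.04,0.42,0,0,0.271],
    [-0.126,-0.04,0.5,0,0,0.271],
  ],
)

```text
clock: 32.88
tool_pos: [0.6283, -0.0029, 0.1553]
tool_rot: [[-0.062, 0.998, -0.004], [0.998, 0.062, -0.0], [0.0, -0.004, -1.0]]
ft_force: [0.4, 0.7, 0.3]
width: 0.0598
```

```bash
python3 -c "
from h import *
plan(.6295,-.0035,.057,3.2)"
```

```text
t 32.88 p [ 0.6283 -0.0029  0.1553] yaw 3.53 f [0.4 0.7 0.3] w 0.0598 q1,6 [-0.4 -3.9]
rows>= 1.6 delta [-0.0027, 0.0062, 0.3931, -0.0019, -0.0001, 0.0028] dist 0.098
```

apply_moves(
  deltas=[
    [0,0.003,0.12,0,0,0.003],
    [-0.002,0.004,0.23,0,0,0.003],
    [-0.002,0.004,0.32,0,0,0.003],
    [-0.002,0.004,0.37,0,0,0.003],
    [-0.002,0.004,0.392,0,0,0.003],
  ],
)

```text
clock: 33.5
tool_pos: [0.6305, -0.003, 0.0596]
tool_rot: [[-0.057, 0.998, -0.001], [0.998, 0.057, 0.0], [0.0, -0.001, -1.0]]
ft_force: [0.6, 0.7, 0.2]
width: 0.0599
```

apply_moves(
  deltas=[
    [0,0,0,0,0,0],
    [0,0,0,0,0,0],
    [0,0,0,0,0,0],
    [0,0,0,0,0,0],
    [0,0,0,0,0,0],
  ],
  grip=-1,
)

```text
clock: 34.12
tool_pos: [0.6309, -0.003, 0.0607]
tool_rot: [[-0.057, 0.998, -0.0], [0.998, 0.057, -0.0], [0.0, -0.0, -1.0]]
ft_force: [0.7, -0.0, -3.2]
width: 0.0136
```

apply_moves(
  deltas=[
    [0,0,0,0,0,0],
    [0,0,0,0,0,0],
  ],
)

```text
clock: 34.38
tool_pos: [0.6309, -0.003, 0.0607]
tool_rot: [[-0.057, 0.998, -0.0], [0.998, 0.057, 0.0], [0.0, -0.0, -1.0]]
ft_force: [-2.0, -0.5, 1.5]
width: 0.0134
```

apply_moves(
  deltas=[
    [0,0,-0.03,0,0,0],
    [0,0,-0.12,0,0,0],
    [0,0,-0.27,0,0,0],
    [0,0,-0.44,0,0,0],
    [0,0,-0.54,0,0,0],
  ],
)

```text
clock: 35.0
tool_pos: [0.632, -0.003, 0.1982]
tool_rot: [[-0.057, 0.998, 0.003], [0.998, 0.057, -0.0], [-0.0, 0.003, -1.0]]
ft_force: [0.3, -1.0, -4.1]
width: 0.0139
```

```bash
python3 -c "
from h import *
plan(.5727,-.360,.195,-6.5)"
```

```text
t 35.0 p [ 0.632  -0.003   0.1982] yaw 3.27 f [ 0.3 -1.  -4.1] w 0.0139 q1,6 [-0.4 -3.7]
rows>= 5.8 delta [-1.4121, -0.3184, 0.012, 0.0013, -0.0, 0.0814] dist 0.362
```

apply_moves(
  deltas=[
    [-0.05,-0.01,-0.02,0,0,0],
    [-0.18,-0.04,-0.04,0,0,0.01],
    [-0.36,-0.08,-0.04,0,0,0.02],
    [-0.56,-0.126,-0.04,0,0,0.03],
    [-0.76,-0.17,-0.04,0,0,0.044],
  ],
)

```text
clock: 35.62
tool_pos: [0.598, -0.1971, 0.2041]
tool_rot: [[0.036, 0.999, -0.002], [0.999, -0.036, 0.0], [0.0, -0.002, -1.0]]
ft_force: [0.1, 0.4, -3.5]
width: 0.0136
```

```bash
python3 -c "
from h import *
plan(.5727,-.360,.195,-6.5)"
```

```text
t 35.62 p [ 0.598  -0.1971  0.2041] yaw -2.06 f [ 0.1  0.4 -3.5] w 0.0136 q1,6 [-18.4 -16.3]
rows>= 2.6 delta [-0.6549, -0.0778, 0.0362, -0.001, -0.0001, 0.037] dist 0.165
```

apply_moves(
  deltas=[
    [-0.2,-0.025,0,0,0,0.012],
    [-0.38,-0.047,0,0,0,0.023],
    [-0.54,-0.066,0,0,0,0.033],
    [-0.63,-0.075,0,0,0,0.037],
    [-0.655,-0.078,0,0,0,0.037],
  ],
)

```text
clock: 36.25
tool_pos: [0.5735, -0.3589, 0.2046]
tool_rot: [[0.114, 0.994, -0.001], [0.994, -0.114, 0.001], [0.001, -0.001, -1.0]]
ft_force: [-0.2, -0.2, -2.4]
width: 0.0137
```

```bash
python3 -c "
from h import *
plan(.5727,-.360,.0777,-6.5)"
```

```text
t 36.25 p [ 0.5735 -0.3589  0.2046] yaw -6.53 f [-0.2 -0.2 -2.4] w 0.0137 q1,6 [-32.2 -25.6]
rows>= 2.0 delta [-0.0049, -0.002, 0.5076, -0.0006, -0.0004, -0.0002] dist 0.127
```

apply_moves(
  deltas=[
    [-0.003,-0.001,0.09,0,0,0],
    [-0.005,-0.002,0.22,0,0,0],
    [-0.005,-0.002,0.35,0,0,0],
    [-0.005,-0.002,0.44,0,0,0],
    [-0.005,-0.002,0.47,0,0,0],
  ],
)

```text
clock: 36.88
tool_pos: [0.573, -0.3574, 0.0864]
tool_rot: [[0.111, 0.994, -0.002], [0.994, -0.111, 0.002], [0.002, -0.003, -1.0]]
ft_force: [-0.1, -0.1, -3.3]
width: 0.0139
```

apply_moves(
  deltas=[
    [0,0,0.01,0,0,0],
    [0,0,0.016,0,0,0],
    [0,0,0.022,0,0,0],
    [0,0,0.022,0,0,0],
  ],
)

```text
clock: 37.38
tool_pos: [0.5738, -0.3594, 0.0831]
tool_rot: [[0.112, 0.994, 0.001], [0.994, -0.112, -0.0], [-0.0, 0.001, -1.0]]
ft_force: [0.8, -0.2, -3.5]
width: 0.0135
```

apply_moves(
  deltas=[
    [0,0,0.005,0,0,0],
    [0,0,0.01,0,0,0],
    [0,0,0.015,0,0,0],
    [0,0,0.019,0,0,0],
    [0,0,0.019,0,0,0],
  ],
)

```text
clock: 38.0
tool_pos: [0.5736, -0.3593, 0.0778]
tool_rot: [[0.112, 0.994, -0.0], [0.994, -0.112, 0.0], [0.0, -0.0, -1.0]]
ft_force: [0.6, -0.1, -2.3]
width: 0.0135
```

apply_moves(
  deltas=[
    [0,0,0.003,0,0,0],
    [0,0,0.006,0,0,0],
    [0,0,0.006,0,0,0],
  ],
)

```text
clock: 38.38
tool_pos: [0.5737, -0.3593, 0.0776]
tool_rot: [[0.112, 0.994, 0.0], [0.994, -0.112, -0.0], [-0.0, 0.0, -1.0]]
ft_force: [-3.7, 2.4, 7.9]
width: 0.0136
```

apply_moves(
  deltas=[
    [0,0,0,0,0,0],
    [0,0,0,0,0,0],
    [0,0,0,0,0,0],
    [0,0,0,0,0,0],
  ],
  grip=0.2,
)

```text
clock: 38.88
tool_pos: [0.5737, -0.3593, 0.0763]
tool_rot: [[0.112, 0.994, 0.0], [0.994, -0.112, -0.0], [-0.0, 0.0, -1.0]]
ft_force: [0.2, 0.3, 0.3]
width: 0.0515
```

apply_moves(
  deltas=[
    [0,0,-0.08,0,0,0],
    [0,0,-0.24,0,0,0],
    [0,0,-0.4,0,0,0],
    [0,0,-0.55,0,0,0],
    [0.1,0,-0.6,0,0,0],
  ],
)

```text
clock: 39.5
tool_pos: [0.5777, -0.3356, 0.2304]
tool_rot: [[0.114, 0.993, 0.005], [0.993, -0.114, -0.003], [-0.002, 0.005, -1.0]]
ft_force: [0.2, 0.4, 0.4]
width: 0.0553
```

```bash
python3 -c "
from h import *
plan(.4805,-.011,.22,3.2)"
```

```text
t 39.5 p [ 0.5777 -0.3356  0.2304] yaw -6.56 f [0.2 0.4 0.4] w 0.0553 q1,6 [-30.3 -23.7]
rows>= 5.4 delta [1.2456, -0.5346, 0.036, 0.0022, 0.0013, -0.0813] dist 0.339
```

apply_moves(
  deltas=[
    [0.2,-0.085,0,0,0,-0.013],
    [0.4,-0.17,0,0,0,-0.026],
    [0.6,-0.257,0,0,0,-0.04],
    [0.8,-0.343,0,0,0,-0.053],
    [1.0,-0.43,0,0,0,-0.066],
  ],
)

```text
clock: 40.12
tool_pos: [0.4962, -0.0712, 0.2261]
tool_rot: [[-0.027, 1.0, -0.001], [1.0, 0.027, 0.001], [0.001, -0.0, -1.0]]
ft_force: [0.7, -0.1, 1.0]
width: 0.0552
```

```bash
python3 -c "
from h import *
plan(.4805,-.011,.15,3.2)"
```

```text
t 40.12 p [ 0.4962 -0.0712  0.2261] yaw 1.53 f [ 0.7 -0.1  1. ] w 0.0552 q1,6 [-8.4 -9.9]
rows>= 1.6 delta [0.2421, -0.0562, 0.3047, -0.0002, -0.0003, -0.0139] dist 0.098
```

apply_moves(
  deltas=[
    [0.14,-0.03,0.04,0,0,-0.01],
    [0.22,-0.05,0.12,0,0,-0.014],
    [0.242,-0.056,0.22,0,0,-0.014],
    [0.242,-0.056,0.29,0,0,-0.014],
    [0.242,-0.056,0.3,0,0,-0.014],
  ],
)

```text
clock: 40.75
tool_pos: [0.4805, -0.0128, 0.1503]
tool_rot: [[-0.056, 0.998, -0.003], [0.998, 0.056, 0.0], [0.0, -0.003, -1.0]]
ft_force: [0.1, 0.4, -0.4]
width: 0.0551
```

```bash
python3 -c "
from h import *
plan(.4807,-.0108,.059,3.2)"
```

```text
t 40.75 p [ 0.4805 -0.0128  0.1503] yaw 3.19 f [ 0.1  0.4 -0.4] w 0.0551 q1,6 [-1.7 -4.9]
rows>= 1.5 delta [0.0078, 0.0024, 0.3651, -0.0013, -0.0002, -0.0001] dist 0.091
```

apply_moves(
  deltas=[
    [0.004,0.001,0.11,0,0,0],
    [0.006,0.001,0.22,0,0,0],
    [0.006,0.001,0.31,0,0,0],
    [0.006,0.001,0.35,0,0,0],
    [0.006,0.001,0.365,0,0,0],
  ],
)

```text
clock: 41.38
tool_pos: [0.4824, -0.0121, 0.0603]
tool_rot: [[-0.055, 0.998, -0.0], [0.998, 0.055, 0.0], [0.0, -0.0, -1.0]]
ft_force: [-0.4, -0.8, -0.2]
width: 0.055
```

apply_moves(
  deltas=[
    [0,0,0,0,0,0],
    [0,0,0,0,0,0],
    [0,0,0,0,0,0],
    [0,0,0,0,0,0],
    [0,0,0,0,0,0],
  ],
  grip=-1,
)

```text
clock: 42.0
tool_pos: [0.482, -0.0123, 0.06]
tool_rot: [[-0.055, 0.998, -0.0], [0.998, 0.055, -0.0], [0.0, -0.0, -1.0]]
ft_force: [-0.5, -0.2, -1.3]
width: 0.0136
```

apply_moves(
  deltas=[
    [0,0,0,0,0,0],
    [0,0,0,0,0,0],
  ],
)

```text
clock: 42.25
tool_pos: [0.4821, -0.0123, 0.0601]
tool_rot: [[-0.055, 0.998, -0.0], [0.998, 0.055, 0.0], [0.0, -0.0, -1.0]]
ft_force: [-1.3, 0.3, -0.7]
width: 0.0136
```

apply_moves(
  deltas=[
    [0,0,-0.03,0,0,0],
    [0,0,-0.12,0,0,0],
    [0,0,-0.27,0,0,0],
    [0,0,-0.46,0,0,0],
    [0,0,-0.6,0,0,0],
  ],
)

```text
clock: 42.88
tool_pos: [0.4828, -0.0122, 0.2125]
tool_rot: [[-0.055, 0.998, 0.002], [0.998, 0.055, 0.0], [-0.0, 0.002, -1.0]]
ft_force: [0.6, -0.5, -3.2]
width: 0.0138
```

```bash
python3 -c "
from h import *
plan(.4237,-.343,.225,-6.5)"
```

```text
t 42.88 p [ 0.4828 -0.0122  0.2125] yaw 3.15 f [ 0.6 -0.5 -3.2] w 0.0138 q1,6 [-1.6 -4.8]
rows>= 5.4 delta [-1.3081, -0.3088, -0.0505, 0.0009, -0.0, 0.0804] dist 0.336
```

apply_moves(
  deltas=[
    [-0.05,-0.012,-0.02,0,0,0],
    [-0.18,-0.043,-0.03,0,0,0.01],
    [-0.36,-0.085,-0.03,0,0,0.022],
    [-0.56,-0.132,-0.03,0,0,0.034],
    [-0.76,-0.18,-0.03,0,0,0.046],
  ],
)

```text
clock: 43.5
tool_pos: [0.4462, -0.2062, 0.2159]
tool_rot: [[0.042, 0.999, -0.002], [0.999, -0.042, 0.001], [0.001, -0.002, -1.0]]
ft_force: [0.6, 0.7, -3.6]
width: 0.0141
```

```bash
python3 -c "
from h import *
plan(.4237,-.343,.215,-6.5)"
```

```text
t 43.5 p [ 0.4462 -0.2062  0.2159] yaw -2.41 f [ 0.6  0.7 -3.6] w 0.0141 q1,6 [-25.  -22.6]
rows>= 2.2 delta [-0.5505, -0.0669, 0.0036, -0.0009, -0.0002, 0.0341] dist 0.139
```

apply_moves(
  deltas=[
    [-0.19,-0.023,0,0,0,0.012],
    [-0.35,-0.043,0,0,0,0.022],
    [-0.48,-0.058,0,0,0,0.031],
    [-0.54,-0.066,0,0,0,0.034],
    [-0.55,-0.067,0,0,0,0.034],
  ],
)

```text
clock: 44.12
tool_pos: [0.4246, -0.3413, 0.2165]
tool_rot: [[0.113, 0.994, -0.001], [0.994, -0.113, 0.001], [0.001, -0.001, -1.0]]
ft_force: [-0.1, 0.6, -3.3]
width: 0.0133
```

```bash
python3 -c "
from h import *
plan(.4237,-.343,.0772,-6.5)"
```

```text
t 44.12 p [ 0.4246 -0.3413  0.2165] yaw -6.52 f [-0.1  0.6 -3.3] w 0.0133 q1,6 [-39.  -32.4]
rows>= 2.2 delta [-0.0077, -0.0019, 0.5572, -0.0007, -0.0005, -0.0001] dist 0.139
```

apply_moves(
  deltas=[
    [-0.004,-0.001,0.1,0,0,0],
    [-0.007,-0.002,0.24,0,0,0],
    [-0.007,-0.002,0.38,0,0,0],
    [-0.007,-0.002,0.48,0,0,0],
    [-0.007,-0.002,0.525,0,0,0],
  ],
)

```text
clock: 44.75
tool_pos: [0.4241, -0.3411, 0.0849]
tool_rot: [[0.111, 0.994, -0.002], [0.994, -0.111, 0.002], [0.002, -0.002, -1.0]]
ft_force: [-0.5, 0.1, -3.6]
width: 0.0133
```

apply_moves(
  deltas=[
    [0,0,0.008,0,0,0],
    [0,0,0.014,0,0,0],
    [0,0,0.02,0,0,0],
    [0,0,0.02,0,0,0],
  ],
)

```text
clock: 45.25
tool_pos: [0.4249, -0.343, 0.0818]
tool_rot: [[0.112, 0.994, 0.001], [0.994, -0.112, -0.0], [-0.0, 0.001, -1.0]]
ft_force: [-0.4, 0.1, -3.1]
width: 0.0135
```

apply_moves(
  deltas=[
    [0,0,0.005,0,0,0],
    [0,0,0.01,0,0,0],
    [0,0,0.014,0,0,0],
    [0,0,0.017,0,0,0],
    [0,0,0.017,0,0,0],
  ],
)

```text
clock: 45.88
tool_pos: [0.4247, -0.3428, 0.0771]
tool_rot: [[0.112, 0.994, -0.0], [0.994, -0.112, 0.0], [0.0, -0.0, -1.0]]
ft_force: [-0.3, -0.7, -3.3]
width: 0.0135
```

apply_moves(
  deltas=[
    [0,0,0.003,0,0,0],
    [0,0,0.005,0,0,0],
    [0,0,0.005,0,0,0],
  ],
)

```text
clock: 46.25
tool_pos: [0.4246, -0.3429, 0.0769]
tool_rot: [[0.112, 0.994, -0.0], [0.994, -0.112, -0.0], [-0.0, -0.0, -1.0]]
ft_force: [-4.8, 1.9, 10.6]
width: 0.0137
```

Contact at 10.6 N, so I release, rise and check.

apply_moves(
  deltas=[
    [0,0,0,0,0,0],
    [0,0,0,0,0,0],
    [0,0,0,0,0,0],
    [0,0,0,0,0,0],
  ],
  grip=0.2,
)

```text
clock: 46.75
tool_pos: [0.4248, -0.3429, 0.0758]
tool_rot: [[0.112, 0.994, 0.0], [0.994, -0.112, 0.0], [0.0, 0.0, -1.0]]
ft_force: [0.1, -0.2, 0.3]
width: 0.0517
```

apply_moves(
  deltas=[
    [0,0,-0.08,0,0,0],
    [0,0,-0.24,0,0,0],
    [0,0,-0.4,0,0,0],
    [0,0,-0.58,0,0,0],
    [0,0,-0.72,0,0,0],
  ],
)

```text
clock: 47.38
tool_pos: [0.425, -0.343, 0.2578]
tool_rot: [[0.112, 0.994, 0.001], [0.994, -0.112, -0.001], [-0.001, 0.001, -1.0]]
ft_force: [0.3, 0.0, -0.8]
width: 0.0554
```

apply_moves(
  deltas=[
    [0.2,-0.1,0,0,0,0],
    [0.4,-0.2,0,0,0,0],
    [0.6,-0.3,0,0,0,0],
    [0.8,-0.3,0,0,0,0],
    [0.8,-0.3,0,0,0,0],
  ],
)

```text
clock: 48.0
tool_pos: [0.3726, -0.1332, 0.2561]
tool_rot: [[0.109, 0.994, 0.001], [0.994, -0.109, 0.0], [0.0, 0.001, -1.0]]
ft_force: [-0.0, -0.1, 0.2]
width: 0.055
```

```bash
python3 -c "
from h import *
plan(.4,-.1,.25,0)
save('top','t10',(385,130,515,295),3.6);save('scene','s10',None);crop('t10','t10b',(60,110,260,290),3.3)"
```

```text
t 48.0 p [ 0.3726 -0.1332  0.2561] yaw -6.24 f [-0.  -0.1  0.2] w 0.055 q1,6 [-19.9 -13.7]
rows>= 0.7 delta [0.1439, 0.0944, 0.0246, 0.0004, -0.0002, -0.052] dist 0.043
```

View pics/t10_c.png

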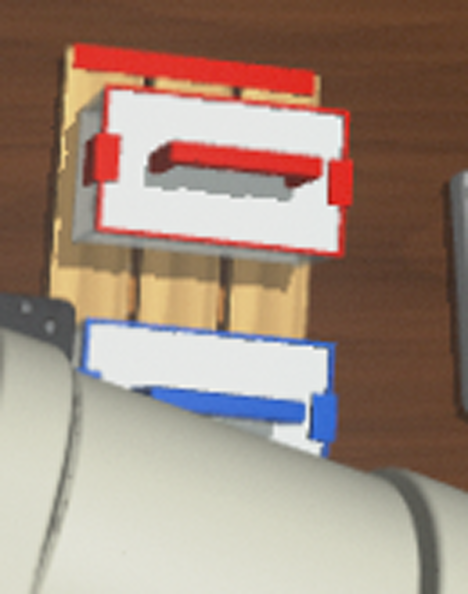

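View pics/s10_c.png

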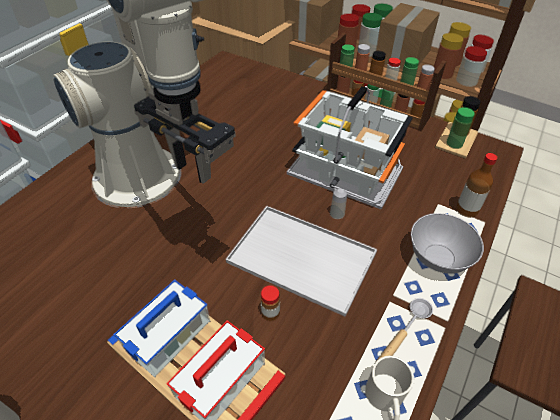

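View pics/t10b.png

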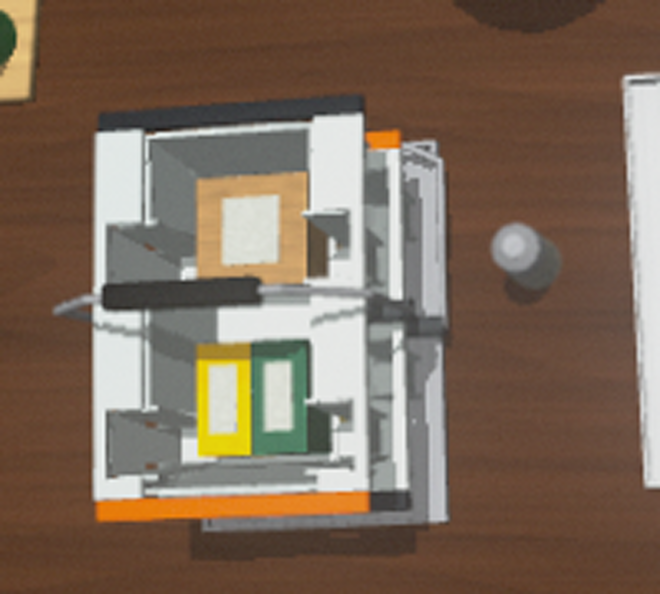

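```bash
python3 -c "
from h import *
crop('s10','s10d',(100,275,290,420),4)"
```

```text
(no output)
```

View pics/s10d.png

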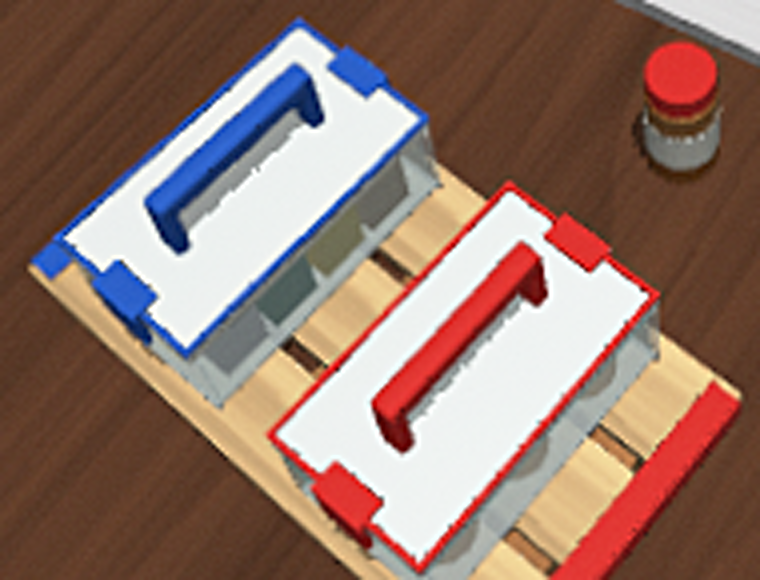

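```bash
cat > m11.py <<'E'
from h import *
from m0 import pc,rep
print('---')
r=onplane("top",pc([(105,87),(349,110),(343,256),(97,231)],(385,130),3.6),.092);rep("red top",r,0)
rs=onplane("scene",pc([(658,297),(420,570),(270,435),(510,183)],(100,275),4),.092);rep("red sc",rs,0)
bs=onplane("scene",pc([(429,119),(187,354),(58,240),(300,20)],(100,275),4),.092);rep("blue sc",bs,0)
a=np.radians(-6.53);c=np.array([.4983,-.3515])
for n,q in(("r",r),("rs",rs),("bs",bs)):
    d=q.mean(0)[:2]-c; print(n,(np.array([[np.cos(a),np.sin(a)],[-np.sin(a),np.cos(a)]])@d).round(4))
E
python3 m11.py | sed '1,/---/d'
```

```text
red top [ 0.573  -0.3599  0.092 ] yaw -5.95 -5.82 L 0.0938 W 0.1599
red sc [ 0.573  -0.3596  0.092 ] yaw -7.18 -6.6 L 0.0932 W 0.1578
blue sc [ 0.4242 -0.3403  0.092 ] yaw -6.5 -6.45 L 0.0934 W 0.1585
r [0.0752 0.0001]
rs [0.0751 0.0005]
bs [-0.0749  0.0027]
```

All placements are well within tolerance and the arm is clear, so I hand the job in.

```bash
python3 -c "
from rig import *
print(sign_off())"
```

```text
the job is handed in; nothing more can be done
None
```

I finished the whole job and handed it in at about 48 s, with every final check I made within its limit. Both boxes went onto the side tray. The tote was then turned about 189° and stacked on the outgoing tote. Finally, both boxes went back on the stand.

**Last checks from the images:**

| Item | Position | Angle | Limit |
|---|---|---|---|
| Red box, in the stand frame | (75, 0) mm | within about 0.7° of square | 60–90 mm in x, ±15 mm in y, 0.15 rad (8.6°) |
| Blue box, in the stand frame | (−75, +3) mm | within about 0.1° of square | −90 to −60 mm in x, ±15 mm in y, 0.15 rad (8.6°) |
| Tote over outgoing tote | centres about 2 mm apart, rim at about 184 mm | within about 0.5° of square | 10 mm, 0.1 rad (5.7°) |

- **Stack:** The 184 mm rim height shows the tote is standing on the lower rim and not nested. Its orange end is over the dark grey end.
- **Bystanders:** The spice jar and shaker are upright and look to be where they started; I did not measure them again at the end.
- **Set-downs:** The wrist force at each set-down was 12 N or less.

**What failed or disagreed:**
- **First grasp:** It closed on nothing. The fingertips showed about 35 mm higher in the pictures than the reported tool height. I used that offset for everything after, and every contact height agreed with it.
- **Blue box:** In the last top picture the arm hid part of it, so its position is from the scene camera only.
- **Tote corners:** Two of the three tote corners I located from both cameras missed by 5–7 mm. I relied on the top view, where the measured size matched the tote, and on the contact height.

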